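# Restock the galley food tray under its clamped mesh cover

### The arm

A 6-joint arm with a two-finger parallel gripper is mounted at the origin on the work surface. World frame = base frame: x ahead of the robot, y to its left, z up, the work surface at z = 0. Lengths are in mm, angles in rad, forces in N, time in s.
With the tool pointing down it reaches from about 275 to 825 mm from the base axis. Payload 5.2 kg.
Tool frame: the origin (TCP) lies at the centre of the arm's flange, where the gripper is bolted on; the fingertips stand 186 mm ahead of it and the grasp point (between the pads) lies 167 mm ahead of it (ctrl.nose_length is the distance from the TCP to the fingertips, in mm); z points along the fingers, x is the direction in which the jaws open and shut, and the axes are right-handed (so a half turn about z gives the same grasp; the last joint's range is limited). The gripper opens to 93 mm and grips with 3 to 60 N. Pads are 15 mm wide; open, the fingers measure 128 mm over their backs; the gripper's body (75 mm by 188 mm) begins 65 mm behind the grasp point.
Start: joints at [0.909, 0.259, 1.535, -0, 1.348, -0.203], TCP at [243.561, 493.138, 404.753] pointing down, gripper open.
Joint ranges: [-3.14, 3.14], [-0.91, 2.08], [0.19, 2.58], [-1.22, 4.36], [0.22, 2.71], [-3.12, 3.12]. Speed limits (rad/s): [2.57, 2.57, 3.14, 3.14, 3.14, 3.14].

### API

Orientations are given as a unit quaternion [w, x, y, z].
In Python, from rig import sensors, imaging, close_job, finder, ctrl gives the robot as it stands.
- The arm moves only by the tool send_rows, never from a script. Its argument "moves" is a list that holds one entry, the list of rows, each a list of 4 numbers: the shift along the world's x, y, z in units of 0.02 m (1.0 is 0.02 m), then the turn about the world's z in units of 360 degrees (1.0 is 360 degrees). In form: [[[dx, dy, dz, turn], ...]]. A call has exactly 8 rows; each row shifts and turns the pose as measured when the row begins; what a row does not reach is not made up. A row lasts 1/8 s, in which the tool goes at most 62.5 mm and 10.7 degrees, less where a joint would pass 70% of its speed; a pose out of reach is approached as far as the arm can. A call with a number of a shift or a turn outside -1 to 1 is refused whole. A call with a gripper value outside its range is refused whole. "claw" is the opening in per cent of the stroke, from 0 (shut) to 100 (fully open), set as the call begins (left out, the last holds). The fingers move at their own pace and stop on an object; "newtons" is the grip in N (left out, the last holds). Time passes only in rows, so rows that do not move let the fingers close, or fill a call up. It gives the time, the measured TCP pose, the force and the opening at its end, in the units of the state.
- sensors.sense(): the state, without advancing time (a new reading comes with each control period).
- imaging.get_image(name): name is "side" or "top"; returns the picture (480x640x3 uint8, red, green, blue); there is no depth.
- imaging.camera_params(name): a dict with "fx", "fy", "cx", "cy" (pixels), "camera_from_world" (4x4, takes a point from world to camera coordinates). Camera axes: x right, y down, z forward; pixel columns grow to the right and rows downward; lengths in mm; the calibration is good to about 2 mm. A picture is of the moment at which its call begins. camera_params takes no time and is no camera call.
- close_job(): hands the job in, once; it reports no verdict.
Trained networks look in the newest picture that a camera, given by its name, has taken for a name from the list of things; names that differ only in an ending like _2 or _b are one class to them, and where a whole thing is asked for, a point or a joint stands for the part that bears it (a point fixed in the world has none). Each returns a list of dicts, best first, with "score" (0 to 1); they miss things now and then, are a little off and sometimes report something else, mostly with a low value. They report only what shows in the picture. A call takes as long as a camera call. They do not tell look-alikes from the thing itself.
- finder.look_for(camera, thing): "location" ([column, row] in pixels, amid what is visible of it).
The state is a dict: "t": time; "joint_positions": joint angles; "qd": joint speeds; "effort": joint torques, N m; "tool_pos": TCP position; "tool_rot": TCP orientation; "wrist_force": force on the tool from outside, world axes, zero at the start; "torque": the same for the moment, N m; "width": finger opening in mm.
Only numpy, scipy, OpenCV 4.12 (cv2) and the standard library are available. Lean on these libraries where they do the work, as an engineer would, in place of code of your own. Each camera call takes 0.05 s, during which the arm holds its last target.

### The job

Restock the pale blue food tray: swing the red-handled toggle clamp back over centre, slide the white mesh cover out from under the yellow lip and set it aside, and stand every cream pudding cup, lid up, in a pocket of its own. Then lay the cover back on the tray, slide it fully home under the lip, and swing the clamp back over centre so that it holds the cover down. Leave everything else on the table alone.

Things in the scene. Friction and masses are not known exactly. Their poses are not given: they have to be found in the camera images.
- tray: Fixed pale blue food tray, 2 x 2 pockets. Origin on the table under its centre, z up, x and y along its sides (all mm). Inner floor at z = 6; white cross divider 6 thick, top at z = 30. Low x sides: x = +-92 to +-98, top at z = 36. High y end walls: y = +-83 to +-101, top at z = 78; the cover rests on these two. Each pocket is 89 (x) by 80 (y).
- lip_edge (a point): Middle of the lower edge of the yellow lip over the tray's -y end: tray y = -83, z = 94 mm. The lip's underside is at z = 94, its top at z = 100, and a back stop at y = -103 closes the slot below it. Axes as the tray's.
- wall_top (a point): Middle of the top of the tray's +y end wall: tray y = 92, z = 78 mm. Curbs beside the cover at the ends of both end walls (inner faces at x = +-98) keep it in line; they rise to z = 88 here and 95 at the lip. Beyond, at y = 116 to 176, x = +-40, stands a block 60 mm high with the clamp's bracket.
- pocket0 (a point): Centre of the floor of the pocket at tray x = -47, y = -42.5 mm
- pocket1 (a point): Centre of the floor of the pocket at tray x = -47, y = +42.5 mm
- pocket2 (a point): Centre of the floor of the pocket at tray x = +47, y = -42.5 mm
- pocket3 (a point): Centre of the floor of the pocket at tray x = +47, y = +42.5 mm
- clamp (a joint): Toggle clamp hinge angle, rad. About 0: clamp arm level with its rubber foot pressing on the cover's +y edge, handle upright. 1.75 (stop): arm upright, handle lying outwards (tray +y), just below level. A spring drives it away from dead centre at about 0.75 rad, to either end (about 3 N at the handle).
- clamp_pivot (a point): The clamp's hinge axis (along tray x), 102 mm above the table at tray y = +148 mm. The frame turns with the tray.
- clamp_grip (a point): Grip point on the clamp's red cross bar (18 mm diameter, 110 mm long, along tray x, 135 mm from the hinge axis): on the bar's centre line, 33 mm to the tray's -x side of the flat steel handle (10 mm wide) that carries it. At angle a it lies at tray y = 148 + 135 sin a, z = 102 + 135 cos a mm.
- clamp_foot (a point): Underside of the clamp's rubber foot (20 mm diameter), 70 mm along the arm from the pivot
- cover: White mesh cover, loose, 186 (x) by 190 (y) by 6 mm thick, 0.22 kg; origin at the centre of its underside, z up through the handle. Starts in place on the tray, held by the clamp. Fully home: its origin is above the tray's centre at z = 78 mm with axes along the tray's, its -y edge 12 mm under the lip; it leaves the lip by sliding at least 20 mm towards tray +y.
- cover_handle (a point): Centre of the cover's blue bridge handle: bar 74 mm long along cover x, 14 mm wide (y), 14 mm high, centred 35 mm above the cover's underside
- cup0: Cream pudding cup with a yellow lid, loose (2 to 4 of the four cups are present), 56 mm diameter, 68 mm high, 0.14 kg; origin at the centre of its underside, z up through the lid
- cup1: Cream pudding cup with a yellow lid, loose (2 to 4 of the four cups are present), 56 mm diameter, 68 mm high, 0.14 kg; origin at the centre of its underside, z up through the lid
- cup2: Cream pudding cup with a yellow lid, loose (2 to 4 of the four cups are present), 56 mm diameter, 68 mm high, 0.14 kg; origin at the centre of its underside, z up through the lid
- cup3: Cream pudding cup with a yellow lid, loose (2 to 4 of the four cups are present), 56 mm diameter, 68 mm high, 0.14 kg; origin at the centre of its underside, z up through the lid
- can: Metal can with green label, 66 mm diameter, 85 mm high, not to be moved; origin at the centre of its underside
- jar: Jar with green cap, 68 mm diameter, 90 mm high, not to be moved; origin at the centre of its underside
- cracker_tin: Flat brass-coloured tin, 90 mm diameter, 30 mm high, not to be moved; origin at the centre of its underside
- tape: Grey roll of tape lying flat, 96 mm diameter, 25 mm high, not to be moved; origin at the centre of its underside
- torch: Black and yellow torch, 150 mm long, 38 mm high, not to be moved; origin at the centre of its underside
- notebook: White notebook, 150 x 210 x 16 mm, not to be moved; origin at the centre of its underside
- spoon: Spoon, 170 mm long, not to be moved; origin at the centre of its underside
Things that resemble listed ones, but are neither listed nor needed, are in the scene too. What is shaped like the cup1 but purple is not meant.

How it is judged (in metres and radians):
On the way, in this order (a step that is already met when the one before it is completed fails the run):
1. the clamp is swung back over centre, fully open (value of joint clamp above 1.45 rad), for 0.2 s.
2. the cover is off the tray (horizontal distance between cover and tray above 0.15 m), for 0.2 s.
3. every cup present stands upright in a pocket of the tray (x of cup0 in the frame of tray between -0.085 and 0.085 m and y of cup0 in the frame of tray between -0.08 and 0.08 m and z of cup0 in the frame of tray between 0 and 0.014 m and angle between each of cup0, cup1, cup2, cup3's own z axis and vertical below 0.2 rad and linear speed of each of cup0, cup1, cup2, cup3 below 0.05 m/s and x of cup1 in the frame of tray between -0.085 and 0.085 m and y of cup1 in the frame of tray between -0.08 and 0.08 m and z of cup1 in the frame of tray between 0 and 0.014 m and x of cup2 in the frame of tray between -0.085 and 0.085 m and y of cup2 in the frame of tray between -0.08 and 0.08 m and z of cup2 in the frame of tray between 0 and 0.014 m and x of cup3 in the frame of tray between -0.085 and 0.085 m and y of cup3 in the frame of tray between -0.08 and 0.08 m and z of cup3 in the frame of tray between 0 and 0.014 m), for 0.2 s.
4. the cover is home on the tray under the lip, the clamp not yet shut (x of cover in the frame of tray between -0.01 and 0.01 m and y of cover in the frame of tray between -0.012 and 0.006 m and z of cover in the frame of tray between 0.074 and 0.083 m and angle between the y axis of cover and the y axis of tray, either way round below 0.08 rad and angle between cover's own z axis and vertical below 0.06 rad and value of joint clamp above 0.3 rad), for 0.2 s.
5. the clamp is swung over centre and presses on the cover (x of cover in the frame of tray between -0.01 and 0.01 m and y of cover in the frame of tray between -0.012 and 0.006 m and z of cover in the frame of tray between 0.074 and 0.083 m and angle between the y axis of cover and the y axis of tray, either way round below 0.08 rad and angle between cover's own z axis and vertical below 0.06 rad and value of joint clamp below 0.1 rad and contact force between clamp and cover above 1 N), for 0.2 s.
At the end, for the whole second after the job is handed in: Every cup present stands upright (0.2 rad) on the tray floor in a pocket; the cover lies flat under the lip, within 10 mm sideways and 6 mm short of home and 0.08 rad of in line; the clamp is shut (below 0.1 rad), its foot pressing the cover with over 1 N; all at rest (all of step 3 and all of step 5 and linear speed of cover below 0.03 m/s); the robot touches nothing.
It fails at once if something that does not belong to the job is pushed more than 50 mm aside (distance of any of can, jar, cracker_tin, tape, torch, notebook, spoon from where it was at the start of the episode above 0.05 m).
Of cup0, cup1, cup2, cup3 only 2 to 4 are there at a start; the rules pass over those that are not, and their reading is None.
At some moment in a run one of cup0, cup1, cup2, cup3 may be knocked a few centimetres aside while the robot is not near it.
It also fails if it takes over 210 s, if anything falls off the work surface, if the arm or the gripper's body presses on something with over 40 N, if the wrist force passes 120 N, or if a joint passes its speed limit or range.

## Working session

There is one attempt and no reset: what is moved stays moved. The work goes in short steps, Python scripts to look and compute and a tool call to move; the robot and the scene stay as the last step left them, time stands still between calls to the robot, and variables do not carry over. Pictures are saved under pics/ and viewed, and the job is handed in when it is done.

Besides the shell and the picture viewer there is one more tool, called after "Call:" as a command line: name --argument value ..., lists and objects as JSON in quotes. send_rows: Moves the arm, as the interface text tells. Shifts and turns lie within -1 to 1; 1 stands for 0.02 m of shift or 360 degrees of turn. Its arguments: {"type":"object","properties":{"moves":{"type":"array","items":{"type":"array","items":{"type":"array","items":{"type":"number","minimum":-1,"maximum":1}}}},"claw":{"type":"number"},"newtons":{"type":"number"}},"required":["moves"]}

```bash
ls; mkdir -p pics
python3 - <<'E'
from rig import sensors, imaging, finder, ctrl
import cv2
print(sensors.sense())
for n in ("side","top"):
    im=imaging.get_image(n); cv2.imwrite(f"pics/{n}0.png",im[:,:,::-1])
    print(n,imaging.camera_params(n))
E
```

```text
pics
{'t': 0.0, 'joint_positions': array([ 9.09177084e-01,  2.59301340e-01,  1.53609564e+00, -1.74633405e-05,
        1.34802403e+00, -2.02770699e-01]), 'qd': array([ 1.23310030e-05,  1.35971304e-03,  2.13704666e-05,  2.26982393e-03,
       -1.22616161e-03, -1.00252555e-03]), 'effort': array([ 8.56523684e-06, -4.37325561e+01, -2.83999515e+01,  7.16918567e-02,
        4.14811587e-02, -7.62849095e-05]), 'tool_pos': array([243.42566347, 492.93901504, 403.93480517]), 'tool_rot': array([ 3.24206586e-04,  8.49385475e-01,  5.27772186e-01, -8.54798280e-04]), 'wrist_force': array([-0.71673586,  0.243431  ,  0.30198107]), 'torque': array([-0.05386935, -0.03341205,  0.02158579]), 'width': 93.03274377447667}
side {'fx': 524.2017320920673, 'fy': 524.2017320920673, 'cx': 313.24908087005014, 'cy': 238.69702645693525, 'camera_from_world': array([[ 9.99298237e-01, -3.19843599e-02,  1.94944668e-02,
        -5.37475384e+02],
       [-1.03132592e-03, -5.43744882e-01, -8.39249927e-01,
         1.28713797e+02],
       [ 3.74428883e-02,  8.38640867e-01, -5.43396288e-01,
         1.54296006e+03],
       [ 0.00000000e+00,  0.00000000e+00,  0.00000000e+00,
         1.00000000e+00]])}
top {'fx': 457.675285834214, 'fy': 457.675285834214, 'cx': 322.37025872308624, 'cy': 250.69521217489333, 'camera_from_world': array([[ 2.22901269e-03, -9.99997025e-01, -9.90503715e-04,
         5.20053037e+00],
       [-9.88943723e-01, -2.05750527e-03, -1.48277038e-01,
         5.43744507e+02],
       [ 1.48274559e-01,  1.31006383e-03, -9.88945367e-01,
         1.25384019e+03],
       [ 0.00000000e+00,  0.00000000e+00,  0.00000000e+00,
         1.00000000e+00]])}
```

View pics/side0.png

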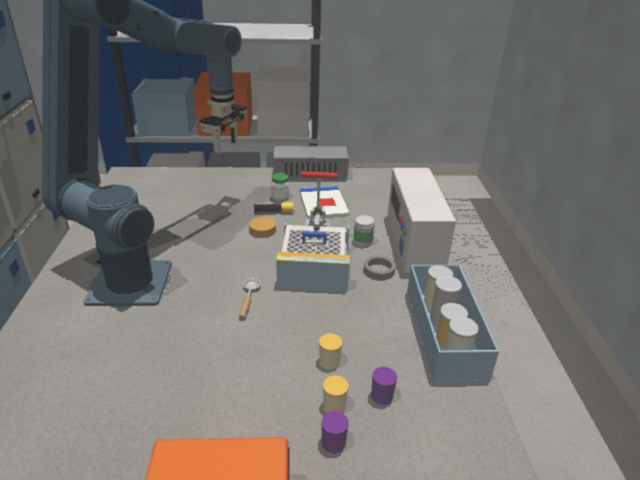

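View pics/top0.png

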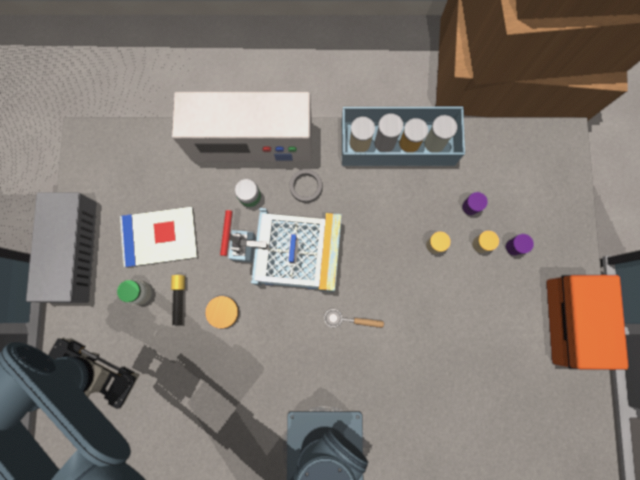

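```bash
cat > h.py <<'E'
import numpy as np, cv2
from rig import sensors, imaging, finder, ctrl
P={n:imaging.camera_params(n) for n in("side","top")}
def proj(n,p):
    c=P[n];q=c["camera_from_world"]@np.append(np.array(p,float),1);return np.array([c["fx"]*q[0]/q[2]+c["cx"],c["fy"]*q[1]/q[2]+c["cy"]])
def onz(n,uv,z):
    c=P[n];M=c["camera_from_world"];R=M[:3,:3];o=-R.T@M[:3,3]
    d=R.T@np.array([(uv[0]-c["cx"])/c["fx"],(uv[1]-c["cy"])/c["fy"],1]);return o+d*(z-o[2])/d[2]
def tri(uvs):  # {cam:uv}
    A=[];b=[]
    for n,uv in uvs.items():
        c=P[n];M=c["camera_from_world"];R=M[:3,:3];o=-R.T@M[:3,3]
        d=R.T@np.array([(uv[0]-c["cx"])/c["fx"],(uv[1]-c["cy"])/c["fy"],1]);d/=np.linalg.norm(d)
        K=np.eye(3)-np.outer(d,d);A.append(K);b.append(K@o)
    return np.linalg.lstsq(np.vstack(A),np.hstack(b),rcond=None)[0]
def grab(n,tag,box=None,s=1):
    im=imaging.get_image(n)[:,:,::-1].copy()
    if box: im=im[box[1]:box[3],box[0]:box[2]]
    im=cv2.resize(im,None,fx=s,fy=s,interpolation=cv2.INTER_CUBIC);cv2.imwrite(f"pics/{tag}.png",im);return im
E
python3 - <<'E'
from h import *
grab("top","c1",(210,180,370,310),5);grab("side","c2",(250,160,390,300),4)
for th in ["lip_edge","wall_top","pocket0","pocket1","pocket2","pocket3","clamp_pivot","clamp_grip","clamp_foot","cover_handle","cover","tray","cup0","can","jar","spoon","torch","tape","cracker_tin","notebook"]:
    a=finder.look_for("top",th);b=finder.look_for("side",th)
    print(th,[(np.round(x["location"]),round(x["score"],2)) for x in a][:4],[(np.round(x["location"]),round(x["score"],2)) for x in b][:4])
    if a and b and not th.startswith("cup"): print("   ",tri({"top":a[0]["location"],"side":b[0]["location"]}).round(1))
E
```

```text
lip_edge [(array([286., 251.]), 0.91), (array([232., 240.]), 0.35)] [(array([315., 264.]), 0.81), (array([327., 202.]), 0.18)]
    [549.2 112.4 -15.2]
wall_top [(array([289., 247.]), 0.89)] [(array([319., 265.]), 0.65), (array([318., 178.]), 0.46)]
    [561.1 105.8 -14.4]
pocket0 [(array([287., 247.]), 0.84), (array([286., 246.]), 0.64)] [(array([314., 266.]), 0.78)]
    [554.1 111.7 -21.1]
pocket1 [(array([287., 247.]), 0.84), (array([286., 246.]), 0.64)] [(array([314., 266.]), 0.78)]
    [554.1 111.7 -21.1]
pocket2 [(array([287., 247.]), 0.84), (array([286., 246.]), 0.64)] [(array([314., 266.]), 0.78)]
    [554.1 111.7 -21.1]
pocket3 [(array([287., 247.]), 0.84), (array([286., 246.]), 0.64)] [(array([314., 266.]), 0.78)]
    [554.1 111.7 -21.1]
clamp_pivot [(array([287., 243.]), 0.96), (array([230., 240.]), 0.42)] [(array([315., 267.]), 0.69)]
    [562.5 110.4 -22.2]
clamp_grip [(array([230., 241.]), 0.97)] [(array([319., 187.]), 0.6)]
    [553.5 237.2 192. ]
clamp_foot [(array([230., 242.]), 0.73)] [(array([319., 181.]), 0.72), (array([317., 261.]), 0.44)]
    [549.  234.4 213.8]

[... 663 characters left out ...]
), (array([317., 263.]), 0.62)]
    [714.5 220.   39.3]
jar [(array([133., 291.]), 0.76)] [(array([279., 190.]), 0.82)]
    [427.9 541.2  24.8]
spoon [(array([345., 320.]), 0.64), (array([287., 248.]), 0.54)] [(array([335., 392.]), 0.74), (array([245., 291.]), 0.6), (array([315., 264.]), 0.19)]
    [ 479.6  -90.2 -363.9]
torch [(array([177., 300.]), 0.83)] [(array([272., 208.]), 0.56)]
    [403.1 418.2  14.8]
tape [] [(array([380., 263.]), 0.73)]
cracker_tin [(array([222., 313.]), 0.79), (array([339., 320.]), 0.42)] [(array([264., 225.]), 0.71), (array([319., 263.]), 0.16)]
    [374.4 290.7  18.3]
notebook [(array([155., 236.]), 0.65)] [(array([365., 230.]), 0.42)]
    [ 697.1  562.8 -179.5]
```

View pics/c1.png

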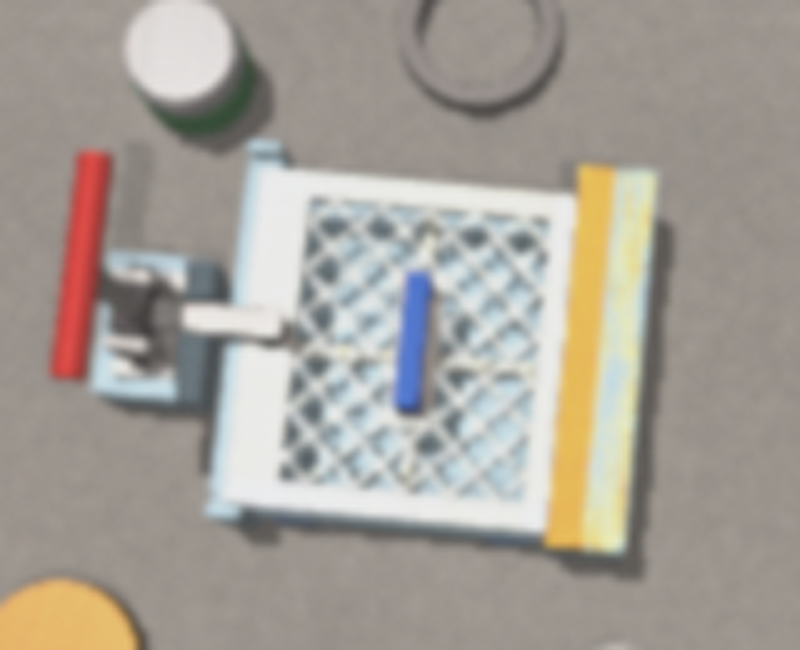

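View pics/c2.png

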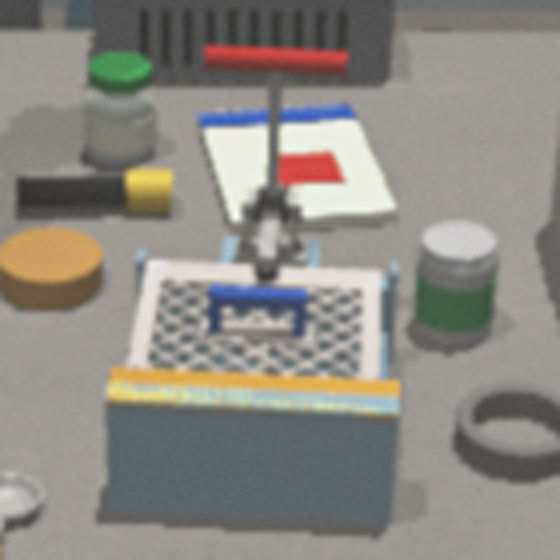

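```bash
cat > fit.py <<'E'
from h import *
from scipy.optimize import least_squares
T=lambda u,v:(u/5+210,v/5+180)
S=lambda u,v:(u/4+250,v/4+160)
obs=[("top",(37,0,118),T(421,272)),("top",(-37,0,118),T(408,410)),
("top",(55,148,239),T(93,153)),("top",(-55,148,239),T(68,377)),
("top",(0,-83,100),T(563.5,356.5)),
("top",(93,95,84),T(270,168)),("top",(-93,95,84),T(224,500)),
("side",(55,148,237),S(348,60)),("side",(-55,148,237),S(205,54)),
("side",(93,95,84),S(385,270)),("side",(-93,95,84),S(148,262)),
("side",(37,0,116),S(307,297)),("side",(-37,0,116),S(208,291))]
def W(x,p):
    c,s=np.cos(x[2]),np.sin(x[2]);return [x[0]+c*p[0]-s*p[1],x[1]+s*p[0]+c*p[1],p[2]]
f=lambda x:np.hstack([proj(n,W(x,p))-np.array(uv) for n,p,uv in obs])
if __name__=="__main__":
    r=least_squares(f,[550,80,-0.1],loss="soft_l1");print(r.x);print(r.fun.reshape(-1,2).round(1))
E
python3 fit.py
```

```text
[ 5.40920480e+02  8.63724237e+01 -1.06878713e-01]
[[-0.3 -0.6]
 [-1.  -0.9]
 [ 2.4  0.1]
 [ 1.   0. ]
 [ 0.6  0.4]
 [-1.  -1. ]
 [-0.6 -0.7]
 [-0.9  1. ]
 [-0.5  0.7]
 [-1.   0.1]
 [ 0.1 -1.2]
 [-0.3 -0.2]
 [-0.2 -0.1]]
```

```bash
cat >> h.py <<'E'
TX=[541.,86.4,-0.107]
def tw(x,y):
    c,s=np.cos(TX[2]),np.sin(TX[2]);return np.array([TX[0]+c*x-s*y,TX[1]+s*x+c*y])
def wt(p):
    c,s=np.cos(TX[2]),np.sin(TX[2]);d=np.array(p[:2])-TX[:2];return np.array([c*d[0]+s*d[1],-s*d[0]+c*d[1]])
def st():
    s=sensors.sense();q=s["tool_rot"];yaw=np.degrees(2*np.arctan2(q[2],q[1]))
    print("t",round(s["t"],2),"pos",s["tool_pos"].round(1),"yaw",round((yaw+180)%360-180,2),"tray",wt(s["tool_pos"]).round(1),"F",s["wrist_force"].round(1),"w",round(s["width"],1),"j",s["joint_positions"].round(2));return s
def to(x,y,z,yaw=None):
    s=st();d=(np.array([x,y,z])-s["tool_pos"])/20
    q=s["tool_rot"];yw=np.degrees(2*np.arctan2(q[2],q[1]))
    print("rows-units",d.round(2),"" if yaw is None else ("turn",round((((yaw-yw)+180)%360-180)/360,4)))
E
python3 - <<'E'
from h import *
im=grab("top","c3",(380,150,580,290),4)
for uv in [(440,242),(488,241),(477,204),(520,245)]: print(uv,onz("top",uv,68).round(0))
for uv in [(330,343),(336,386)]: print(uv,onz("side",uv,68).round(0))
print("grip",tw(-33,148)); print("open",tw(-33,281)); to(*tw(-33,149),450,83.87)
print(onz("top",(450,335),0))
E
```

```text
(440, 242) [ 565. -320.   68.]
(488, 241) [ 568. -453.   68.]
(477, 204) [ 673. -428.   68.]
(520, 245) [ 557. -541.   68.]
(330, 343) [ 566. -328.   68.]
(336, 386) [ 571. -460.   68.]
grip [523.9945279  237.07784814]
open [538.19838832 369.31721576]
t 2.25 pos [243.5 493.1 404.7] yaw 63.71 tray [-339.2  372.6] F [0.1 0.3 0.6] w 92.8 j [ 0.91  0.26  1.54  0.    1.35 -0.2 ]
rows-units [ 14.03 -12.75   2.26] ('turn', np.float64(0.056))
[ 308.58722952 -356.39462087    0.        ]
```

View pics/c3.png

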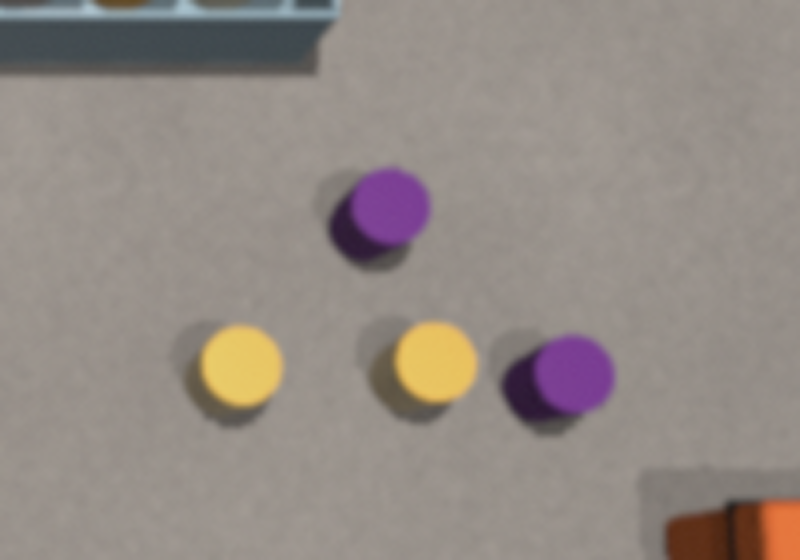

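Two upright cups with yellow lids and cream bodies are at top px (440,242) and (488,241). The purple ones at (477,204) and (520,245) are look-alikes, so I leave them alone. Clamp bar first.

Call:
send_rows --moves '[[[0.9,-0.8,0.6,0.007],[0.9,-0.8,0.6,0.007],[0.9,-0.8,0.6,0.007],[0.9,-0.8,0.5,0.007],[0.9,-0.8,0.2,0.007],[0.9,-0.8,0,0.007],[0.9,-0.8,0,0.007],[0.9,-0.8,0,0.007]]]' --claw 100 --newtons 30

```text
t: 3.25
tool_pos: [390.1, 361.9, 456.6]
tool_rot: [0.0, 0.739, 0.674, 0.0]
wrist_force: [0.2, 0.8, 0.4]
width: 92.9
```

```bash
python3 -c "
from h import *
to(*tw(-33,149),455,83.87)"
```

```text
t 3.25 pos [390.1 361.9 456.6] yaw 84.75 tray [-179.4  257.8] F [0.2 0.8 0.4] w 92.9 j [ 0.54  0.2   1.49 -0.    1.46 -0.94]
rows-units [ 6.7  -6.19 -0.08] ('turn', np.float64(-0.0024))
```

Call:
send_rows --moves '[[[0.9,-0.8,0,-0.0024],[0.9,-0.8,0,0],[0.9,-0.8,0,0],[0.9,-0.8,0,0],[0.9,-0.8,0,0],[0.9,-0.8,0,0],[0.9,-0.9,0,0],[0.4,-0.5,0,0]]]'

```text
t: 4.25
tool_pos: [528.9, 232.9, 456.5]
tool_rot: [0.0, 0.744, 0.668, 0.001]
wrist_force: [0.9, 0.5, -0.0]
width: 93.2
```

```bash
python3 -c "
from h import *
to(*tw(-33,149),404,83.87)
grab('side','s4',(250,60,410,220),4);grab('top','t4',(200,180,320,300),5)"
```

```text
t 4.25 pos [528.9 232.9 456.5] yaw 83.83 tray [-27.7 144.4] F [ 0.9  0.5 -0. ] w 93.2 j [ 0.22  0.28  1.38  0.    1.48 -1.24]
rows-units [-0.24  0.26 -2.63] ('turn', np.float64(0.0001))
```

View pics/s4.png

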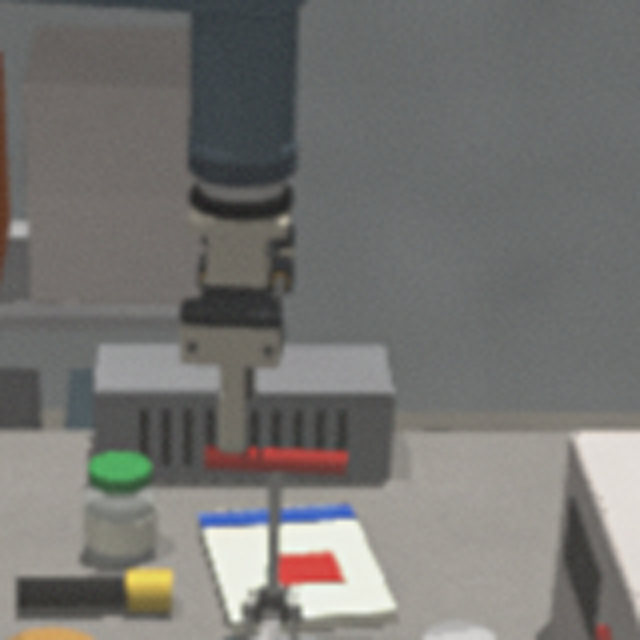

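View pics/t4.png

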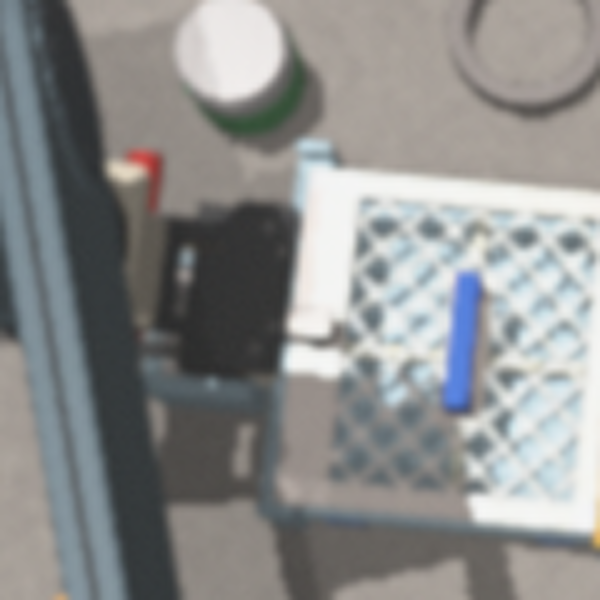

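The gripper hangs just above the red bar, on the -x side of the steel handle (side crop (232,450)). Lowering.

Call:
send_rows --moves '[[[-0.24,0.3,0,0],[0,0,-0.8,0],[0,0,-0.8,0],[0,0,-0.8,0],[0,0,-0.2,0],[0,0,0,0],[0,0,0,0],[0,0,0,0]]]'

```text
t: 5.35
tool_pos: [520.5, 242.1, 400.2]
tool_rot: [-0.001, 0.743, 0.669, -0.0]
wrist_force: [0.7, -0.6, -1.3]
width: 93.3
```

Call:
send_rows --moves '[[[0,0,0,0],[0,0,0,0],[0,0,0,0],[0,0,0,0],[0,0,0,0],[0,0,0,0],[0,0,0,0],[0,0,0,0]]]' --claw 0 --newtons 25

```text
t: 6.35
tool_pos: [520.7, 242.0, 401.1]
tool_rot: [-0.0, 0.743, 0.669, 0.001]
wrist_force: [-0.7, -0.7, 1.0]
width: 17.2
```

```bash
python3 -c "
from h import *
to(*tw(-33,149),404,83.87)
grab('side','s5',(250,60,410,220),4)"
```

```text
t 6.35 pos [520.7 242.  401.1] yaw 84.01 tray [-36.8 152.5] F [-0.7 -0.7  1. ] w 17.2 j [ 0.24  0.3   1.48  0.    1.36 -1.23]
rows-units [ 0.17 -0.2   0.15] ('turn', np.float64(-0.0004))
```

View pics/s5.png

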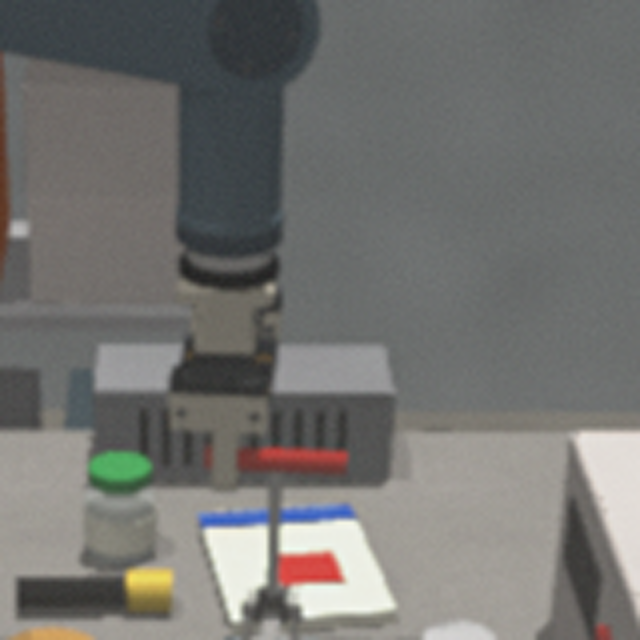

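Call:
send_rows --moves '[[[0.08,0.73,-0.06,0],[0.08,0.72,-0.14,0],[0.08,0.7,-0.22,0],[0.07,0.67,-0.3,0],[0.07,0.64,-0.37,0],[0.06,0.6,-0.44,0],[0.06,0.55,-0.5,0],[0.05,0.49,-0.56,0]]]'

```text
t: 7.4
tool_pos: [532.0, 348.5, 345.6]
tool_rot: [0.001, 0.743, 0.669, -0.002]
wrist_force: [0.6, -3.2, -0.5]
width: 17.6
```

```bash
python3 -c "
from h import *
s=st();p=wt(s['tool_pos']);z=s['tool_pos'][2]-167
print(np.arctan2(p[0+1]-148,z-102),np.hypot(p[1]-148,z-102))"
```

```text
t 7.4 pos [532.  348.5 345.6] yaw 84.01 tray [-36.9 259.6] F [ 0.6 -3.2 -0.5] w 17.6 j [ 0.41  0.45  1.4  -0.    1.29 -1.06]
0.9691396128101801 135.37050233218739
```

Call:
send_rows --moves '[[[0.03,0.33,-0.55,0],[0.03,0.28,-0.57,0],[0.02,0.23,-0.59,0],[0.02,0.17,-0.6,0],[0.01,0.11,-0.62,0],[0,0.05,-0.62,0],[0,0,-0.6,0],[0,-0.05,-0.4,0]]]'

```text
t: 8.4
tool_pos: [534.5, 374.4, 247.4]
tool_rot: [-0.0, 0.743, 0.669, 0.0]
wrist_force: [0.6, 4.1, -0.6]
width: 17.2
```

```bash
python3 -c "
from h import *
s=st();p=wt(s['tool_pos']);z=s['tool_pos'][2]-167
print(np.arctan2(p[0+1]-148,z-102),np.hypot(p[1]-148,z-102))"
```

```text
t 8.4 pos [534.5 374.4 247.4] yaw 84.02 tray [-37.2 285.7] F [ 0.6  4.1 -0.6] w 17.2 j [ 0.44  0.57  1.46  0.    1.11 -1.03]
1.726471795951913 139.3536044869254
```

Call:
send_rows --moves '[[[0,0,0,0],[0,0,0,0],[0,0,0,0],[0,0,0,0],[0,0,0.5,0],[0,0,0.9,0],[0,0,1,0],[0,0,1,0]]]' --claw 100

```text
t: 9.4
tool_pos: [534.2, 373.1, 320.0]
tool_rot: [0.0, 0.743, 0.669, -0.001]
wrist_force: [0.4, 0.2, 0.7]
width: 90.9
```

Call:
send_rows --moves '[[[0,0,1,0],[0,0,1,0],[0,-0.3,1,0],[0,-1,0.5,0],[0,-1,0,0],[0,-1,0,0],[0,-1,0,0],[0,-1,0,0]]]'

```text
t: 10.4
tool_pos: [533.3, 260.4, 400.1]
tool_rot: [0.002, 0.743, 0.669, 0.003]
wrist_force: [0.7, 0.7, 0.0]
width: 93.2
```

```bash
python3 -c "
from h import *
to(*tw(0,1),390,83.87)"
```

```text
t 10.4 pos [533.3 260.4 400.1] yaw 84.01 tray [-26.3 172.2] F [0.7 0.7 0. ] w 93.2 j [ 0.27  0.34  1.44 -0.    1.36 -1.2 ]
rows-units [ 0.39 -8.65 -0.51] ('turn', np.float64(-0.0004))
```

Call:
send_rows --moves '[[[0.05,-1,0,0],[0.05,-1,0,0],[0.05,-1,0,0],[0.05,-1,0,0],[0.05,-1,0,0],[0.05,-1,0,0],[0.05,-1,-0.5,0],[0,-0.9,-1,0]]]'

```text
t: 11.4
tool_pos: [541.0, 90.4, 370.2]
tool_rot: [0.003, 0.744, 0.669, 0.004]
wrist_force: [0.7, 0.8, -0.4]
width: 93.0
```

```bash
python3 -c "
from h import *
to(*tw(0,1),340,83.87)
grab('side','s6',(250,60,410,280),3);grab('top','t6',(200,180,360,300),5)"
```

```text
t 11.4 pos [541.   90.4 370.2] yaw 83.93 tray [-0.5  4. ] F [ 0.7  0.8 -0.4] w 93.0 j [-0.04  0.28  1.6   0.    1.26 -1.5 ]
rows-units [ 0.01 -0.15 -1.51] ('turn', np.float64(-0.0002))
```

View pics/s6.png

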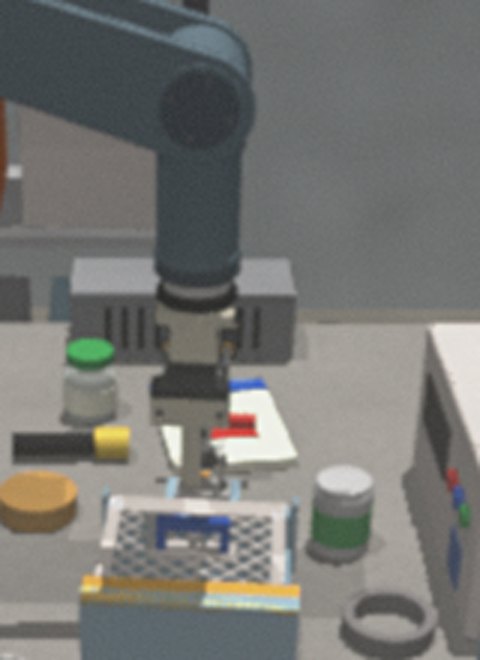

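View pics/t6.png

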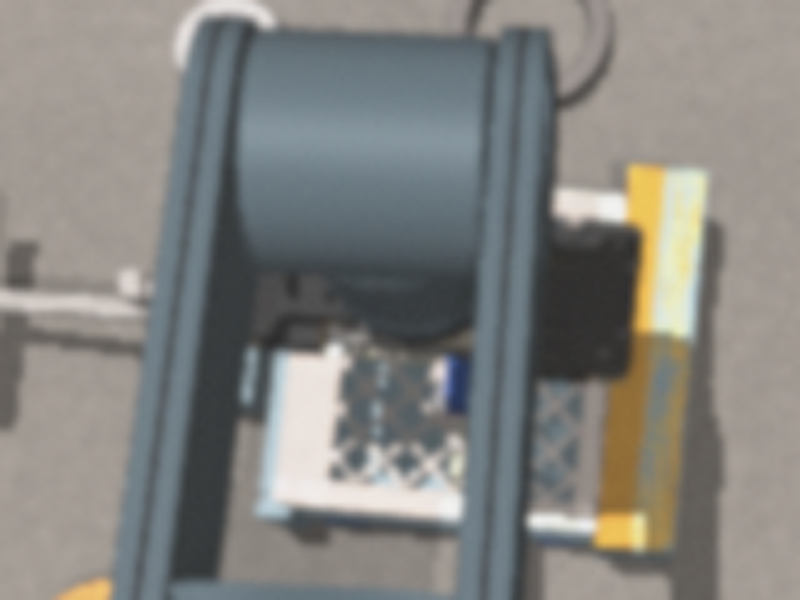

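Call:
send_rows --moves '[[[0,-0.12,-0.9,0],[0,0,-0.9,0],[0,0,-0.9,0],[0,0,-0.9,0],[0,0,-0.5,0],[0,0,-0.15,0],[0,0,0,0],[0,0,0,0]]]'

```text
t: 12.5
tool_pos: [541.8, 88.4, 285.7]
tool_rot: [0.002, 0.744, 0.668, 0.005]
wrist_force: [-0.1, -0.0, -0.5]
width: 92.8
```

Call:
send_rows --moves '[[[0,0,0,0],[0,0,0,0],[0,0,0,0],[0,0,0,0],[0,0,0,0],[0,0,0,0],[0,0,0,0],[0,0,0,0]]]' --claw 0 --newtons 40

```text
t: 13.5
tool_pos: [542.0, 88.3, 286.7]
tool_rot: [0.003, 0.744, 0.668, 0.005]
wrist_force: [-0.3, 0.6, -0.6]
width: 17.6
```

```bash
python3 -c "
from h import *
st()
grab('side','s7',(250,60,410,280),3)"
```

```text
t 13.5 pos [542.   88.3 286.7] yaw 83.79 tray [0.8 2. ] F [-0.3  0.6 -0.6] w 17.6 j [-0.04  0.36  1.7   0.    1.07 -1.51]
```

View pics/s7.png

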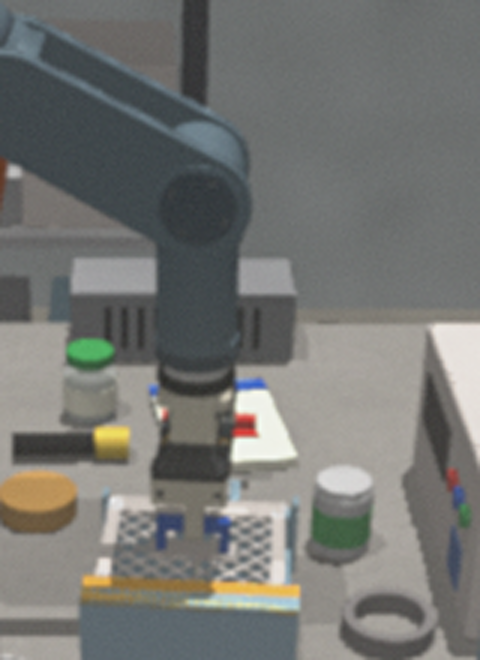

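Call:
send_rows --moves '[[[0,0,0,0],[0,0,0,0],[0,0,0,0],[0,0,0,0],[0,0,0,0],[0,0,0,0],[0,0,0,0],[0,0,0,0]]]'

```text
t: 14.55
tool_pos: [542.0, 88.2, 286.8]
tool_rot: [0.003, 0.744, 0.668, 0.005]
wrist_force: [-0.5, -1.1, 0.2]
width: 13.8
```

Call:
send_rows --moves '[[[0.04,0.4,0.05,0],[0.05,0.5,0,0],[0.04,0.35,0,0],[0,0,0,0],[0,0,0,0],[0,0,0,0],[0,0,0,0],[0,0,0,0]]]'

```text
t: 15.55
tool_pos: [544.3, 115.3, 286.8]
tool_rot: [0.002, 0.744, 0.668, 0.004]
wrist_force: [-0.0, 0.3, -3.6]
width: 13.9
```

```bash
python3 -c "
from h import *
st()
grab('side','s8',(250,100,410,300),3);grab('top','t8',(200,180,360,300),5)"
```

```text
t 15.55 pos [544.3 115.3 286.8] yaw 83.81 tray [ 0.2 29.1] F [-0.   0.3 -3.6] w 13.9 j [ 0.01  0.37  1.68  0.    1.08 -1.46]
```

View pics/s8.png

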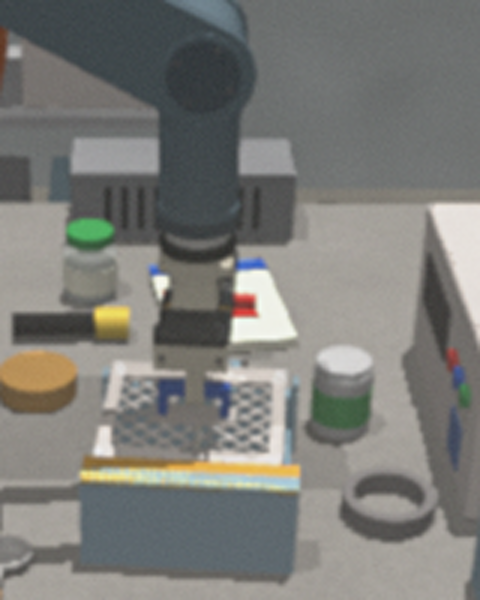

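View pics/t8.png

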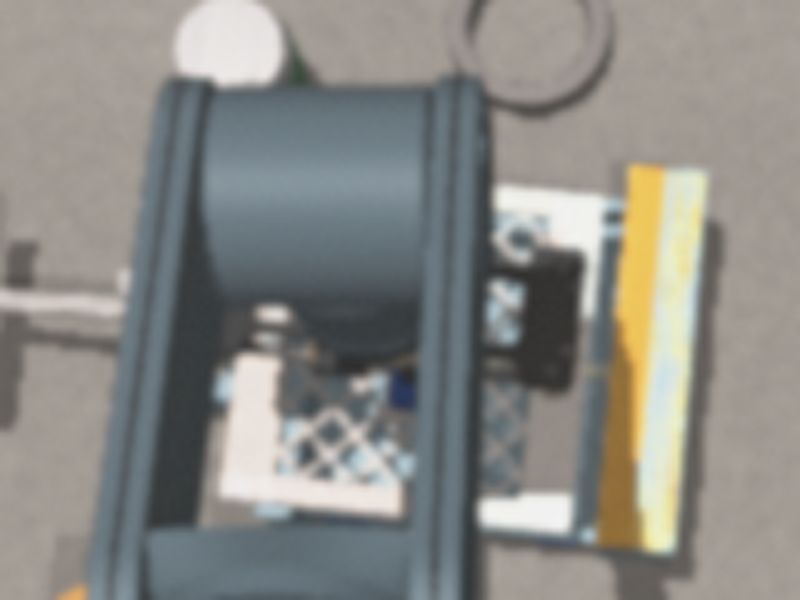

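Call:
send_rows --moves '[[[0,0,0.3,0],[0,0,0.6,0],[0,0,0.9,0],[0,0,0.9,0],[0,0,0.9,0],[0,-0.3,0.8,0],[0,-0.7,0.3,0],[-0.2,-0.9,0,0]]]'

```text
t: 16.65
tool_pos: [539.9, 76.4, 388.9]
tool_rot: [0.004, 0.744, 0.669, 0.006]
wrist_force: [-0.2, -1.1, -2.9]
width: 13.9
```

```bash
python3 -c "
from h import *
to(320,-345,380,83.87)
grab('side','s9',(200,60,420,300),3)"
```

```text
t 16.65 pos [539.9  76.4 388.9] yaw 83.93 tray [ -0.1 -10. ] F [-0.2 -1.1 -2.9] w 13.9 j [-0.07  0.26  1.58  0.    1.29 -1.53]
rows-units [-10.99 -21.07  -0.44] ('turn', np.float64(-0.0002))
```

View pics/s9.png

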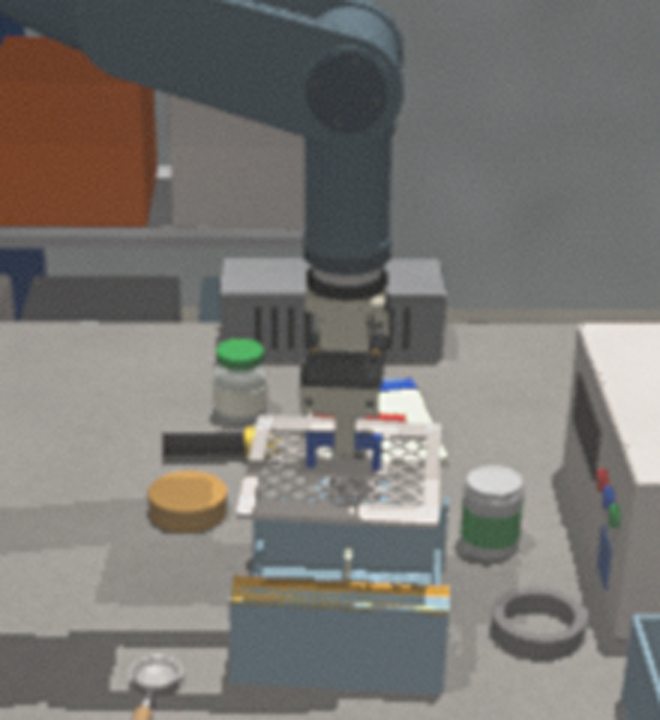

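Call:
send_rows --moves '[[[-0.5,-1,0,0],[-0.5,-1,0,0],[-0.5,-1,0,0],[-0.5,-1,0,0],[-0.5,-1,0,0],[-0.5,-1,0,0],[-0.5,-1,0,0],[-0.5,-1,0,0]]]'

```text
t: 17.7
tool_pos: [452.9, -94.1, 382.2]
tool_rot: [-0.001, 0.746, 0.666, 0.002]
wrist_force: [0.5, -0.6, -2.4]
width: 13.4
```

Call:
send_rows --moves '[[[-0.5,-1,0,0],[-0.5,-1,0,0],[-0.5,-1,0,0],[-0.5,-1,0,0],[-0.5,-1,0,0],[-0.5,-1,0,0],[-0.5,-1,-0.5,0],[-0.5,-1,-0.7,0]]]'

```text
t: 18.7
tool_pos: [364.6, -261.4, 353.2]
tool_rot: [-0.005, 0.748, 0.663, 0.001]
wrist_force: [-0.0, 0.3, -2.5]
width: 13.2
```

```bash
python3 -c "
from h import *
to(320,-345,209,83.87)"
```

```text
t 18.7 pos [ 364.6 -261.4  353.2] yaw 83.11 tray [-138.2 -364.7] F [-0.   0.3 -2.5] w 13.2 j [-0.87  0.12  1.84  0.    1.19 -2.32]
rows-units [-2.23 -4.18 -7.21] ('turn', np.float64(0.0021))
```

Call:
send_rows --moves '[[[-0.55,-1,-1,0.001],[-0.55,-1,-1,0.001],[-0.5,-1,-1,0],[-0.4,-0.8,-1,0],[0,0,-1,0],[0,0,-0.8,0],[0,0,-0.5,0],[0,0,0,0]]]'

```text
t: 19.7
tool_pos: [316.4, -341.3, 218.7]
tool_rot: [-0.01, 0.747, 0.664, 0.002]
wrist_force: [0.2, 0.5, -2.7]
width: 13.5
```

```bash
python3 -c "
from h import *
to(320,-345,209,83.87)"
```

```text
t 19.7 pos [ 316.4 -341.3  218.7] yaw 83.26 tray [-177.6 -449.2] F [ 0.2  0.5 -2.7] w 13.5 j [-1.06  0.34  1.96 -0.    0.87 -2.52]
rows-units [ 0.18 -0.19 -0.48] ('turn', np.float64(0.0017))
```

Call:
send_rows --moves '[[[0,0,-0.2,0],[0,0,-0.15,0],[0,0,-0.1,0],[0,0,0,0],[0,0,0,0],[0,0,0,0],[0,0,0,0],[0,0,0,0]]]'

```text
t: 20.7
tool_pos: [316.9, -341.7, 211.1]
tool_rot: [-0.008, 0.747, 0.665, 0.001]
wrist_force: [0.5, 0.9, -2.1]
width: 13.5
```

```bash
python3 -c "
from h import *
to(320,-345,209,83.87)"
```

```text
t 20.7 pos [ 316.9 -341.7  211.1] yaw 83.3 tray [-177.1 -449.6] F [ 0.5  0.9 -2.1] w 13.5 j [-1.06  0.35  1.96 -0.    0.84 -2.52]
rows-units [ 0.15 -0.16 -0.11] ('turn', np.float64(0.0016))
```

Release here (2 mm drop at most) and rise.

Call:
send_rows --moves '[[[0,0,-0.06,0],[0,0,0,0],[0,0,0,0],[0,0,0,0],[0,0,0,0],[0,0,0,0],[0,0,0.5,0],[0,0,1,0]]]' --claw 100

```text
t: 21.7
tool_pos: [316.9, -341.7, 240.4]
tool_rot: [-0.009, 0.747, 0.665, 0.001]
wrist_force: [-0.3, -0.5, 0.7]
width: 89.1
```

Call:
send_rows --moves '[[[0,0,1,-0.025],[0,0,1,-0.025],[0.5,0,1,-0.025],[1,0,1,-0.025],[1,0,0,-0.025],[1,0,0,-0.025],[1,0,0,-0.025],[1,0,0,-0.025]]]' --claw 100

```text
t: 22.7
tool_pos: [429.1, -341.6, 331.3]
tool_rot: [-0.002, 0.997, 0.077, 0.007]
wrist_force: [-0.4, -1.1, -0.1]
width: 92.8
```

```bash
python3 -c "
from h import *
im=grab('top','t10');grab('side','s10')
for n in('top','side'):
  for r in finder.look_for(n,'cup0'): print(n,r)
  print(finder.look_for(n,'cover_handle')[:2])
to(565,-322,300,-6.1)"
```

```text
top {'location': [472.6, 202.1], 'score': 0.88}
top {'location': [487.5, 243.3], 'score': 0.73}
top {'location': [439.5, 243.7], 'score': 0.68}
top {'location': [531.0, 240.1], 'score': 0.42}
[{'location': [418.4, 311.7], 'score': 0.9}, {'location': [286.7, 247.9], 'score': 0.63}]
side {'location': [383.8, 387.7], 'score': 0.96}
side {'location': [330.5, 350.8], 'score': 0.93}
side {'location': [332.3, 429.1], 'score': 0.65}
side {'location': [335.0, 392.3], 'score': 0.57}
[{'location': [219.9, 370.5], 'score': 0.75}]
t 23.0 pos [ 427.8 -341.6  330.5] yaw 9.29 tray [ -66.8 -437.6] F [0.  0.3 0. ] w 92.9 j [-0.88  0.31  1.65  0.01  1.17 -1.05]
rows-units [ 6.86  0.98 -1.53] ('turn', np.float64(-0.0427))
```

View pics/t10.png

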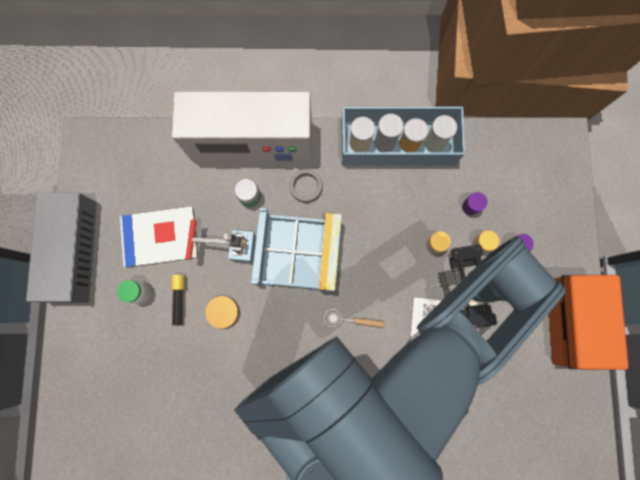

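View pics/s10.png

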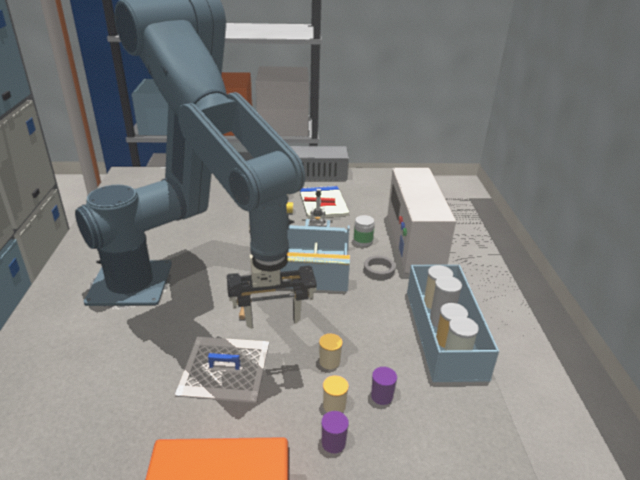

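```bash
cat >> h.py <<'E'
def lids(n,im=None):
    im=imaging.get_image(n) if im is None else im
    h=cv2.cvtColor(im,cv2.COLOR_RGB2HSV)
    m=cv2.inRange(h,(15,110,150),(32,255,255))
    k,l,s,c=cv2.connectedComponentsWithStats(m)
    return [(c[i].round(1),s[i].tolist()) for i in range(1,k) if s[i][4]>40]
E
python3 - <<'E'
from h import *
for n in ("top","side"):
    for c,s in lids(n): print(n,c,s,onz(n,c,68).round(1))
E
```

```text
top [325.6 251.5] [320, 213, 12, 77, 478] [537.4  -2.6  68. ]
top [488.3 240.3] [478, 231, 21, 20, 322] [ 569.8 -454.2   68. ]
top [439.7 241.3] [430, 232, 20, 20, 318] [ 566.7 -319.2   68. ]
top [176.8 282. ] [171, 275, 13, 15, 173] [452. 405.  68.]
top [221.4 311.8] [206, 296, 32, 32, 809] [371.4 280.   68. ]
side [288.6 205.1] [285, 202, 8, 7, 50] [462.3 344.5  68. ]
side [317.6 255.2] [286, 253, 64, 6, 192] [550.8  40.4  68. ]
side [330.5 341.9] [319, 334, 23, 17, 310] [ 567.5 -323.9   68. ]
side [335.2 385.6] [323, 376, 25, 20, 408] [ 569.7 -458.4   68. ]
```

Call:
send_rows --moves '[[[1,0.15,-0.2,-0.011],[1,0.15,-0.2,-0.011],[1,0.15,-0.2,-0.011],[1,0.15,-0.2,-0.01],[1,0.15,-0.2,0],[1,0.15,-0.2,0],[0.75,0.1,-0.2,0],[0,0,0,0]]]' --claw 90

```text
t: 24.1
tool_pos: [563.9, -322.5, 301.9]
tool_rot: [-0.001, 0.998, -0.056, 0.006]
wrist_force: [-1.4, -0.1, 0.4]
width: 83.8
```

```bash
python3 -c "
from h import *
to(567,-321,219,-6.1)"
```

```text
t 24.1 pos [ 563.9 -322.5  301.9] yaw -6.46 tray [  66.4 -404.1] F [-1.4 -0.1  0.4] w 83.8 j [-0.69  0.51  1.42  0.01  1.21 -0.58]
rows-units [ 0.16  0.07 -4.15] ('turn', np.float64(0.001))
```

Call:
send_rows --moves '[[[0.15,0.07,-0.5,0.001],[0,0,-0.9,0],[0,0,-0.9,0],[0,0,-0.9,0],[0,0,-0.6,0],[0,0,-0.2,0],[0,0,0,0],[0,0,0,0]]]'

```text
t: 25.1
tool_pos: [563.8, -321.4, 215.5]
tool_rot: [-0.002, 0.999, -0.053, 0.004]
wrist_force: [0.9, -0.2, -0.0]
width: 83.8
```

```bash
python3 -c "
from h import *
to(567,-321,219,-6.1)
grab('side','s11',(230,220,430,420),3)"
```

```text
t 25.1 pos [ 563.8 -321.4  215.5] yaw -6.13 tray [  66.2 -403. ] F [ 0.9 -0.2 -0. ] w 83.8 j [-0.69  0.6   1.5   0.01  1.04 -0.59]
rows-units [0.16 0.02 0.18] ('turn', np.float64(0.0001))
```

View pics/s11.png

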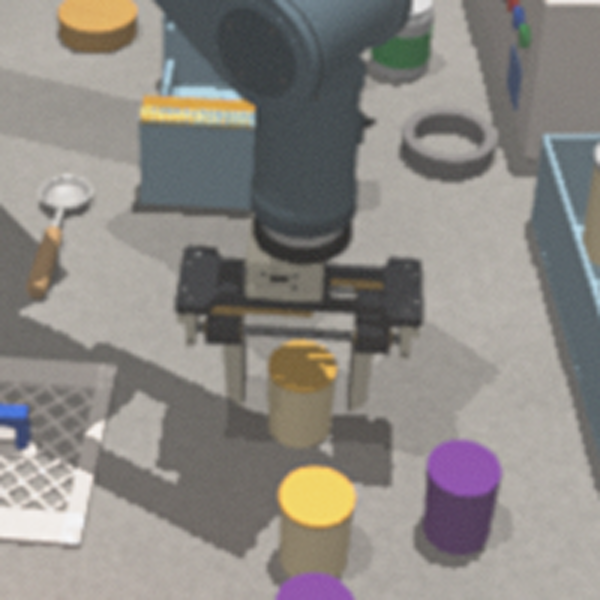

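Cup between the pads. Raise 3 mm and close.

Call:
send_rows --moves '[[[0.1,0,0.18,0],[0,0,0,0],[0,0,0,0],[0,0,0,0],[0,0,0,0],[0,0,0,0],[0,0,0,0],[0,0,0,0]]]' --claw 0 --newtons 20

```text
t: 26.15
tool_pos: [566.6, -321.6, 221.2]
tool_rot: [-0.001, 0.999, -0.053, 0.005]
wrist_force: [0.1, 0.2, 0.9]
width: 55.9
```

Call:
send_rows --moves '[[[0,0,0.4,0],[0,0,0.8,0],[0,0,1,0],[0,0,1,0],[0,0,1,0],[0,0,1,0],[0,0.5,0.5,0],[0,1,0,0]]]'

```text
t: 27.15
tool_pos: [565.6, -290.7, 344.2]
tool_rot: [-0.001, 0.999, -0.054, 0.006]
wrist_force: [0.6, 0.2, -1.5]
width: 55.4
```

```bash
python3 -c "
from h import *
to(*tw(-47,-41),330,-6.1)
to(*tw(-47,41),330,-6.1)
im=grab('side','s12')"
```

```text
t 27.15 pos [ 565.6 -290.7  344.2] yaw -6.22 tray [  64.7 -372.3] F [ 0.6  0.2 -1.5] w 55.4 j [-0.65  0.45  1.41  0.01  1.28 -0.55]
rows-units [-3.78 17.07 -0.71] ('turn', np.float64(0.0003))
t 27.15 pos [ 565.6 -290.7  344.2] yaw -6.22 tray [  64.7 -372.3] F [ 0.6  0.2 -1.5] w 55.4 j [-0.65  0.45  1.41  0.01  1.28 -0.55]
rows-units [-3.35 21.15 -0.71] ('turn', np.float64(0.0003))
```

View pics/s12.png

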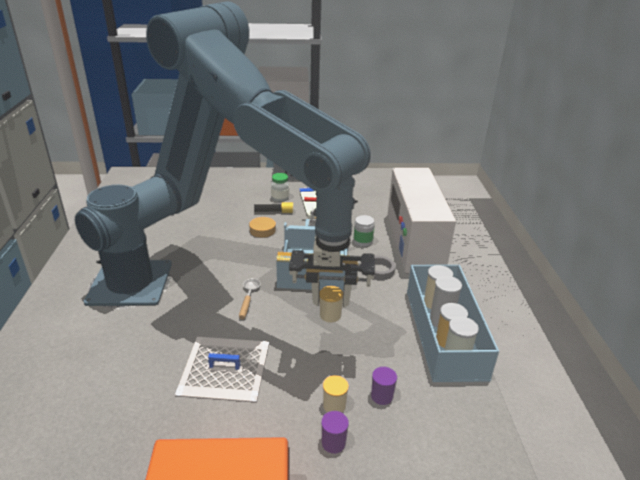

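Call:
send_rows --moves '[[[-0.16,1,0,0],[-0.16,1,0,0],[-0.16,1,0,0],[-0.16,1,0,0],[-0.16,1,0,0],[-0.16,1,0,0],[-0.16,1,0,0],[-0.16,1,0,0]]]'

```text
t: 28.2
tool_pos: [537.2, -114.7, 341.2]
tool_rot: [-0.004, 0.999, -0.053, 0.003]
wrist_force: [0.2, -0.2, -2.0]
width: 55.9
```

Call:
send_rows --moves '[[[-0.16,1,0,0],[-0.16,1,0,0],[-0.16,1,0,0],[-0.16,1,0,0],[-0.16,1,0,0],[-0.16,1,0,0],[-0.16,1,0,0],[-0.16,1,0,0]]]'

```text
t: 29.2
tool_pos: [509.3, 56.5, 341.5]
tool_rot: [-0.004, 0.999, -0.053, 0.004]
wrist_force: [-0.1, -0.5, -1.9]
width: 55.7
```

```bash
python3 -c "
from h import *
to(*tw(-47,41),330,-6.1)"
```

```text
t 29.2 pos [509.3  56.5 341.5] yaw -6.03 tray [-28.3 -33.1] F [-0.1 -0.5 -1.9] w 55.7 j [-0.11  0.24  1.72  0.01  1.17 -0.01]
rows-units [-0.53  3.78 -0.57] ('turn', np.float64(-0.0002))
```

Call:
send_rows --moves '[[[-0.15,1,0,0],[-0.15,1,0,0],[-0.15,0.9,0,0],[-0.08,0.6,0,0],[0,0,0,0],[0,0,0,0],[0,0,0,0],[0,0,0,0]]]'

```text
t: 30.2
tool_pos: [497.0, 131.8, 341.6]
tool_rot: [-0.003, 0.999, -0.052, 0.004]
wrist_force: [0.3, -0.4, -1.6]
width: 55.7
```

```bash
python3 -c "
from h import *
to(*tw(-47,41),227,-6.1)
grab('side','s13',(250,160,390,300),4);grab('top','t13',(210,180,370,310),5)"
```

```text
t 30.2 pos [497.  131.8 341.6] yaw -5.95 tray [-48.6  40.5] F [ 0.3 -0.4 -1.6] w 55.7 j [0.04 0.24 1.72 0.01 1.17 0.14]
rows-units [ 0.08  0.02 -5.73] ('turn', np.float64(-0.0004))
```

View pics/s13.png

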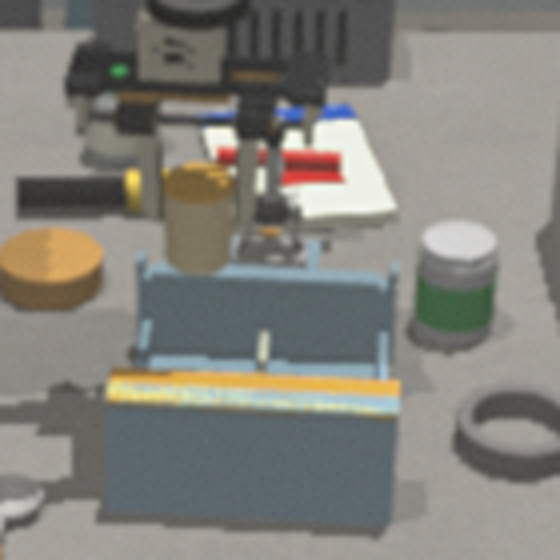

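View pics/t13.png

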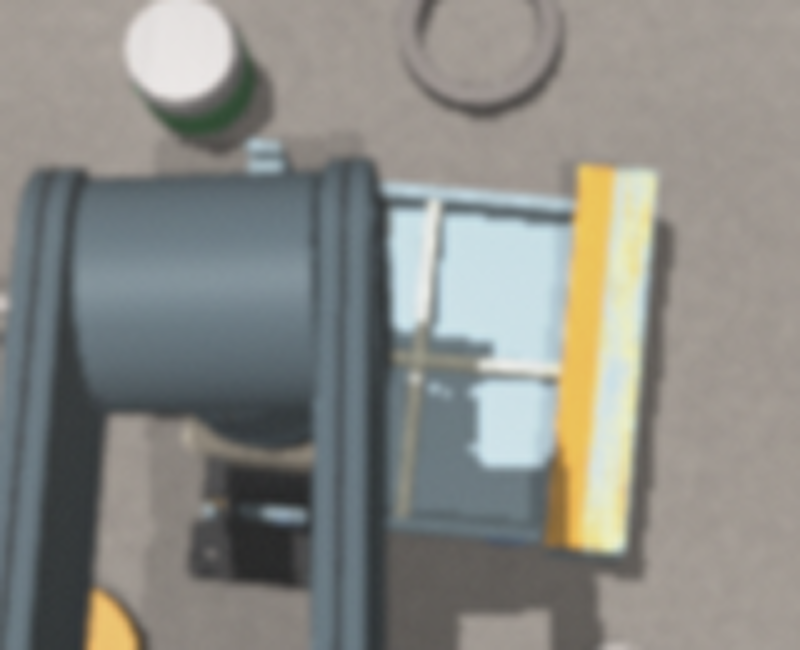

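Call:
send_rows --moves '[[[0.05,0,-0.8,0],[0,0,-0.9,0],[0,0,-0.9,0],[0,0,-0.9,0],[0,0,-0.8,0],[0,0,-0.5,0],[0,0,-0.2,0],[0,0,0,0]]]'

```text
t: 31.3
tool_pos: [496.9, 130.9, 232.9]
tool_rot: [-0.003, 0.999, -0.053, 0.002]
wrist_force: [0.2, -0.5, -1.2]
width: 55.6
```

```bash
python3 -c "
from h import *
to(*tw(-47,41),227,-6.1)"
```

```text
t 31.3 pos [496.9 130.9 232.9] yaw -6.04 tray [-48.6  39.6] F [ 0.2 -0.5 -1.2] w 55.6 j [0.04 0.38 1.84 0.01 0.92 0.14]
rows-units [ 0.09  0.06 -0.29] ('turn', np.float64(-0.0002))
```

Call:
send_rows --moves '[[[0,0,-0.15,0],[0,0,-0.13,0],[0,0,-0.04,0],[0,0,0,0],[0,0,0,0],[0,0,0,0],[0,0,0,0],[0,0,0,0]]]'

```text
t: 32.3
tool_pos: [497.7, 131.0, 227.8]
tool_rot: [-0.003, 0.999, -0.053, 0.004]
wrist_force: [0.2, 0.7, -1.7]
width: 55.6
```

Call:
send_rows --moves '[[[0,0,0,0],[0,0,0,0],[0,0,0,0],[0,0,0.6,0],[0,0,1,0],[0,0,1,0],[0,0,1,0],[0,0,1,0]]]' --claw 85

```text
t: 33.3
tool_pos: [497.4, 131.0, 324.8]
tool_rot: [-0.003, 0.999, -0.053, 0.004]
wrist_force: [-0.7, 0.1, -0.4]
width: 78.8
```

```bash
python3 -c "
from h import *
to(570,-456,300,-6.1)
for n in ('top','side'):
    for c,s in lids(n): print(n,c,s[4],onz(n,c,68).round(1))
"
```

```text
t 33.3 pos [497.4 131.  324.8] yaw -6.03 tray [-48.1  39.7] F [-0.7  0.1 -0.4] w 78.8 j [0.04 0.26 1.74 0.01 1.13 0.14]
rows-units [  3.63 -29.35  -1.24] ('turn', np.float64(-0.0002))
top [326.  248.9] 449 [544.7  -3.7  68. ]
top [488.2 240.3] 318 [ 569.8 -453.9   68. ]
top [176.6 282. ] 167 [452.  405.6  68. ]
top [232.3 309.8] 130 [376.8 250.6  68. ]
side [262.1 223.7] 264 [377.1 220.8  68. ]
side [300.9 236.2] 90 [502.4 145.2  68. ]
side [313.7 254.9] 238 [539.2  42.   68. ]
side [335.2 385.5] 407 [ 569.8 -458.1   68. ]
```

Call:
send_rows --moves '[[[0.12,-1,0,0],[0.12,-1,0,0],[0.12,-1,0,0],[0.12,-1,0,0],[0.12,-1,0,0],[0.12,-1,0,0],[0.12,-1,0,0],[0.12,-1,0,0]]]'

```text
t: 34.4
tool_pos: [515.7, -32.2, 323.2]
tool_rot: [-0.004, 0.999, -0.051, 0.004]
wrist_force: [0.1, -0.0, 0.3]
width: 78.8
```

Call:
send_rows --moves '[[[0.12,-1,0,0],[0.12,-1,0,0],[0.12,-1,0,0],[0.12,-1,0,0],[0.12,-1,0,0],[0.12,-1,0,0],[0.12,-1,0,0],[0.12,-1,0,0]]]'

```text
t: 35.4
tool_pos: [535.3, -201.6, 321.7]
tool_rot: [-0.004, 0.999, -0.051, 0.003]
wrist_force: [0.0, -0.1, 0.3]
width: 78.6
```

Call:
send_rows --moves '[[[0.12,-1,0,0],[0.12,-1,0,0],[0.12,-1,0,0],[0.12,-1,0,0],[0.12,-1,0,0],[0.12,-1,0,0],[0.12,-1,0,0],[0.12,-1,0,0]]]'

```text
t: 36.4
tool_pos: [555.7, -373.1, 321.3]
tool_rot: [-0.004, 0.999, -0.051, 0.003]
wrist_force: [0.7, -0.4, 0.5]
width: 79.1
```

```bash
python3 -c "
from h import *
to(570,-456,300,-6.1)
grab('side','s14',(250,160,390,300),4)
for n in ('top','side'):
    for c,s in lids(n): print(n,c,s[4],onz(n,c,68).round(1))
"
```

```text
t 36.4 pos [ 555.7 -373.1  321.3] yaw -5.86 tray [  63.6 -455.3] F [ 0.7 -0.4  0.5] w 79.1 j [-0.76  0.53  1.34  0.01  1.28 -0.66]
rows-units [ 0.72 -4.15 -1.07] ('turn', np.float64(-0.0007))
top [325.6 251.8] 485 [536.5  -2.6  68. ]
top [276.5 266.2] 260 [496.2 132.6  68. ]
top [176.9 282. ] 175 [452.  404.8  68. ]
top [221.4 311.8] 809 [371.4 280.   68. ]
side [285.  205.6] 53 [449.9 340.9  68. ]
side [262.  223.8] 278 [376.8 220.1  68. ]
side [299.4 237.4] 155 [497.6 138.3  68. ]
side [292.3 254.7] 143 [475.5  43.3  68. ]
side [335.4 385.8] 402 [ 570.1 -458.9   68. ]
```

View pics/s14.png

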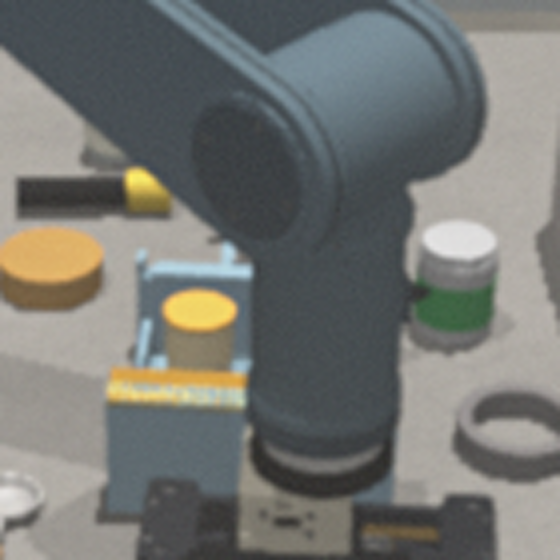

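Cup A stands in pocket1 (side crop (200,330)). On to cup B.

Call:
send_rows --moves '[[[0.2,-1,-0.1,0],[0.2,-1,-0.1,0],[0.2,-1,-0.1,0],[0.15,-0.9,0,0],[0,0,0,0],[0,0,0,0],[0,0,0,0],[0,0,0,0]]]' --claw 85

```text
t: 37.55
tool_pos: [571.6, -445.4, 314.9]
tool_rot: [-0.008, 0.999, -0.049, 0.002]
wrist_force: [-0.8, -0.4, 0.8]
width: 79.1
```

```bash
python3 -c "
from h import *
to(570,-456,221,-6.1)"
```

```text
t 37.55 pos [ 571.6 -445.4  314.9] yaw -5.61 tray [  87.2 -525.5] F [-0.8 -0.4  0.8] w 79.1 j [-0.82  0.63  1.17  0.01  1.35 -0.72]
rows-units [-0.08 -0.53 -4.69] ('turn', np.float64(-0.0014))
```

Call:
send_rows --moves '[[[-0.05,-0.53,0,-0.001],[0,0,-0.9,0],[0,0,-0.9,0],[0,0,-0.9,0],[0,0,-0.9,0],[0,0,-0.6,0],[0,0,-0.2,0],[0,0,0,0]]]'

```text
t: 38.55
tool_pos: [569.9, -455.6, 218.2]
tool_rot: [-0.009, 0.999, -0.052, 0.001]
wrist_force: [0.9, -0.3, 0.1]
width: 79.1
```

```bash
python3 -c "
from h import *
to(570,-456,221,-6.1)
grab('side','s15',(230,260,430,460),3)"
```

```text
t 38.55 pos [ 569.9 -455.6  218.2] yaw -5.98 tray [  86.6 -535.8] F [ 0.9 -0.3  0.1] w 79.1 j [-0.83  0.73  1.25  0.01  1.18 -0.73]
rows-units [ 0.01 -0.02  0.14] ('turn', np.float64(-0.0003))
```

View pics/s15.png

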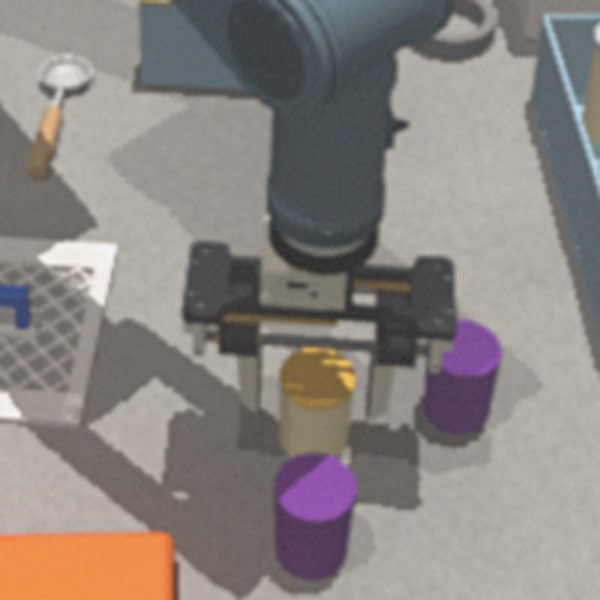

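Call:
send_rows --moves '[[[0,0,0.14,0],[0,0,0,0],[0,0,0,0],[0,0,0,0],[0,0,0,0],[0,0,0,0],[0,0,0,0],[0,0,0,0]]]' --claw 0

```text
t: 39.6
tool_pos: [570.4, -456.1, 223.8]
tool_rot: [-0.008, 0.999, -0.052, 0.002]
wrist_force: [-0.3, -0.8, -0.7]
width: 55.7
```

Call:
send_rows --moves '[[[0,0,0.4,0],[0,0,0.8,0],[0,0,1,0],[0,0,1,0],[0,0,1,0],[0,0,1,0],[0,0.5,0.7,0],[0,1,0,0]]]'

```text
t: 40.6
tool_pos: [569.8, -425.8, 353.3]
tool_rot: [-0.006, 0.999, -0.053, 0.004]
wrist_force: [0.5, 0.2, -1.5]
width: 55.5
```

```bash
python3 -c "
from h import *
to(*tw(47,-41),340,-6.1)
for n in ('top','side'):
    for c,s in lids(n): print(n,c,s[4],onz(n,c,68).round(1))"
```

```text
t 40.6 pos [ 569.8 -425.8  353.3] yaw -6.08 tray [  83.4 -506.2] F [ 0.5  0.2 -1.5] w 55.5 j [-0.8   0.58  1.17  0.01  1.4  -0.7 ]
rows-units [ 0.68 23.32 -0.66] ('turn', np.float64(-0.0001))
top [325.6 251.7] 487 [536.8  -2.6  68. ]
top [276.5 266.2] 257 [496.2 132.6  68. ]
top [176.9 281.9] 176 [452.3 404.8  68. ]
top [221.4 311.8] 809 [371.4 280.   68. ]
side [286.6 205.2] 83 [455.4 343.8  68. ]
side [262.  223.8] 277 [376.8 220.1  68. ]
side [299.4 237.4] 155 [497.6 138.3  68. ]
side [297.7 254.2] 147 [491.6  45.8  68. ]
```

Call:
send_rows --moves '[[[0.03,1,0,0],[0.03,1,0,0],[0.03,1,0,0],[0.03,1,0,0],[0.03,1,0,0],[0.03,1,0,0],[0.03,1,0,0],[0.03,1,0,0]]]'

```text
t: 41.7
tool_pos: [574.8, -252.9, 351.6]
tool_rot: [-0.007, 0.999, -0.052, 0.003]
wrist_force: [0.2, -0.0, -1.3]
width: 55.8
```

Call:
send_rows --moves '[[[0.03,1,0,0],[0.03,1,0,0],[0.03,1,0,0],[0.03,1,0,0],[0.03,1,0,0],[0.03,1,0,0],[0.03,1,0,0],[0.03,1,0,0]]]'

```text
t: 42.7
tool_pos: [579.8, -81.5, 351.8]
tool_rot: [-0.007, 0.999, -0.052, 0.003]
wrist_force: [-0.2, 1.1, -1.1]
width: 55.5
```

```bash
python3 -c "
from h import *
to(*tw(47,-41),340,-6.1)"
```

```text
t 42.7 pos [579.8 -81.5 351.8] yaw -5.94 tray [  56.5 -162.8] F [-0.2  1.1 -1.1] w 55.5 j [-0.34  0.36  1.53  0.02  1.25 -0.24]
rows-units [ 0.18  6.1  -0.59] ('turn', np.float64(-0.0005))
```

Call:
send_rows --moves '[[[0.03,1,0,0],[0.03,1,0,0],[0.03,1,0,0],[0.03,1,0,0],[0.03,1,0,0],[0,0.6,0,0],[0,0.1,-0.3,0],[0,0,-0.6,0]]]'

```text
t: 43.7
tool_pos: [583.2, 42.2, 333.7]
tool_rot: [-0.007, 0.999, -0.051, 0.004]
wrist_force: [-0.4, 0.2, -1.3]
width: 55.8
```

```bash
python3 -c "
from h import *
to(*tw(47,-41),230,-6.1)"
```

```text
t 43.7 pos [583.2  42.2 333.7] yaw -5.8 tray [ 46.7 -39.4] F [-0.4  0.2 -1.3] w 55.8 j [-0.12  0.37  1.56  0.02  1.21 -0.03]
rows-units [ 0.01 -0.08 -5.19] ('turn', np.float64(-0.0008))
```

Call:
send_rows --moves '[[[0,-0.07,-0.8,-0.001],[0,0,-0.9,0],[0,0,-0.9,0],[0,0,-0.9,0],[0,0,-0.8,0],[0,0,-0.3,0],[0,0,-0.1,0],[0,0,0,0]]]'

```text
t: 44.7
tool_pos: [581.9, 36.3, 230.0]
tool_rot: [-0.007, 0.998, -0.057, 0.001]
wrist_force: [-0.1, -1.2, -1.7]
width: 55.6
```

```bash
python3 -c "
from h import *
to(*tw(47,-41),229.5,-6.1)
grab('side','s16',(250,160,390,300),4)"
```

```text
t 44.7 pos [581.9  36.3 230. ] yaw -6.58 tray [ 46.1 -45.5] F [-0.1 -1.2 -1.7] w 55.6 j [-0.13  0.48  1.67  0.02  0.99 -0.03]
rows-units [ 0.07  0.22 -0.03] ('turn', np.float64(0.0013))
```

View pics/s16.png

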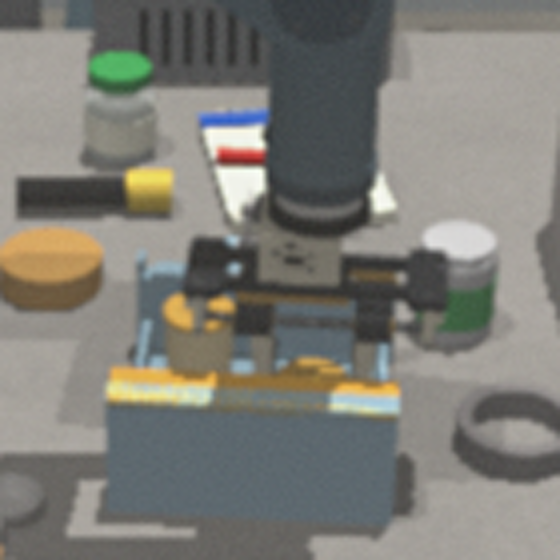

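Call:
send_rows --moves '[[[0,0,-0.03,0],[0,0,0,0],[0,0,0,0],[0,0,0,0],[0,0,0.6,0],[0,0,1,0],[0,0,1,0],[0,0,1,0]]]' --claw 80

```text
t: 45.75
tool_pos: [582.1, 36.4, 305.7]
tool_rot: [-0.007, 0.998, -0.057, 0.002]
wrist_force: [-0.4, -0.3, -0.0]
width: 74.3
```

Call:
send_rows --moves '[[[-0.4,-0.4,1,0.024],[-0.6,-1,0.6,0.024],[-0.6,-1,0,0.024],[-0.6,-1,0,0.024],[-0.6,-1,0,0.024],[-0.6,-1,0,0.024],[-0.6,-1,0,0.024],[-0.6,-1,0,0.024]]]' --claw 100

```text
t: 46.75
tool_pos: [488.3, -114.2, 349.2]
tool_rot: [-0.005, 0.843, 0.537, 0.004]
wrist_force: [-0.2, -0.2, 0.3]
width: 92.9
```

Call:
send_rows --moves '[[[-0.7,-1,0,0.024],[-0.7,-1,0,0.024],[-0.7,-1,0,0.008],[-0.7,-1,0,0],[-0.7,-1,0,0],[-0.7,-1,0,0],[-0.7,-1,0,0],[-0.7,-1,0,0]]]' --claw 100

```text
t: 47.75
tool_pos: [372.2, -279.0, 357.1]
tool_rot: [-0.001, 0.731, 0.682, 0.004]
wrist_force: [0.5, -0.3, -0.5]
width: 92.7
```

```bash
python3 -c "
from h import *
to(317,-341.7,300,83.3)
grab('side','s17');grab('top','t17')
for n in ('top','side'):
    for c,s in lids(n): print(n,c,s[4],wt(onz(n,c,74)).round(1))"
```

```text
t 47.75 pos [ 372.2 -279.   357.1] yaw 86.01 tray [-128.8 -381.4] F [ 0.5 -0.3 -0.5] w 92.7 j [-0.89  0.15  1.8   0.01  1.2  -2.39]
rows-units [-2.76 -3.13 -2.85] ('turn', np.float64(-0.0075))
top [325.5 251.4] 489 [  5.3 -88.6]
top [311.7 236.5] 266 [ 42.5 -46.2]
top [276.5 266.1] 265 [-49.8  40.5]
top [176.7 282. ] 170 [-122.8  305.6]
top [221.4 311.8] 808 [-189.3  173. ]
side [286.6 205. ] 78 [-111.5  237.5]
side [266.5 223.7] 162 [-161.5  107.9]
side [299.4 237.5] 154 [-47.8  37.1]
side [315.  254.2] 307 [  7.1 -49. ]
```

View pics/s17.png

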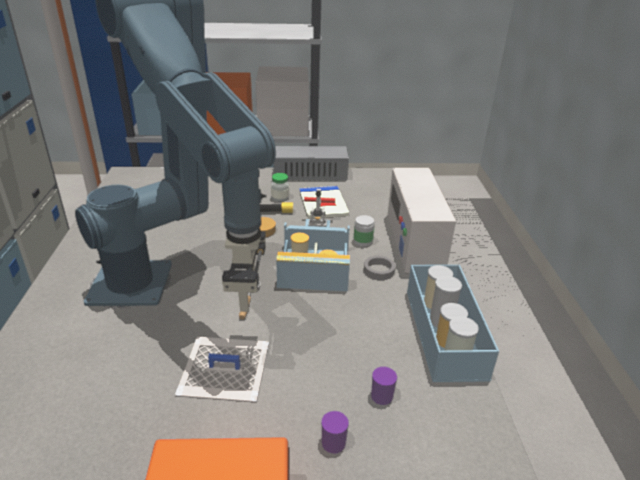

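View pics/t17.png

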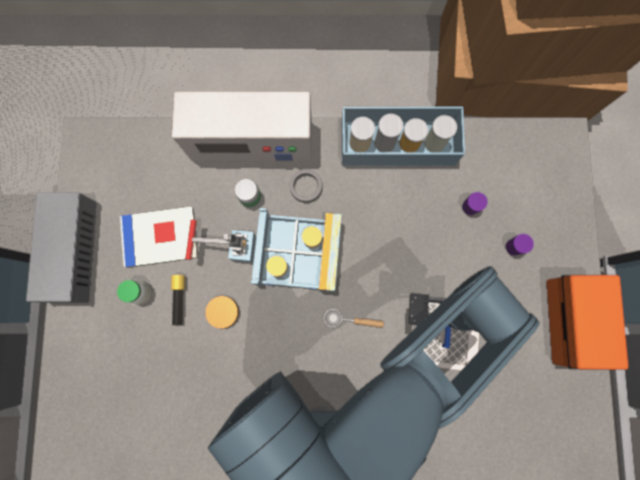

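Call:
send_rows --moves '[[[-0.65,-0.7,-0.5,-0.004],[-0.65,-0.7,-0.7,-0.0035],[-0.65,-0.75,-0.7,0],[-0.65,-0.75,-0.7,0],[0,0,0,0],[0,0,0,0],[0,0,0,0],[0,0,0,0]]]' --claw 100

```text
t: 48.95
tool_pos: [324.4, -332.1, 306.8]
tool_rot: [0.001, 0.746, 0.666, 0.005]
wrist_force: [-0.1, -0.1, 0.3]
width: 92.7
```

```bash
python3 -c "
from h import *
to(317,-341.7,210,83.3)
grab('side','s18',(150,230,310,410),4)"
```

```text
t 48.95 pos [ 324.4 -332.1  306.8] yaw 83.58 tray [-170.7 -439.2] F [-0.1 -0.1  0.3] w 92.7 j [-1.04  0.2   1.87  0.01  1.07 -2.51]
rows-units [-0.37 -0.48 -4.84] ('turn', np.float64(-0.0008))
```

View pics/s18.png

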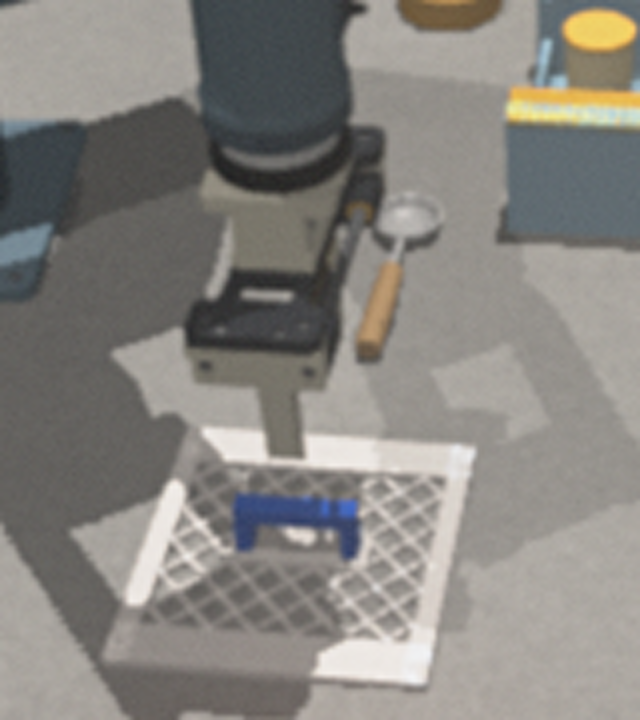

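Call:
send_rows --moves '[[[-0.33,-0.44,-0.5,0],[0,0,-0.9,0],[0,0,-0.9,0],[0,0,-0.9,0],[0,0,-0.8,0],[0,0,-0.4,0],[0,0,-0.15,0],[0,0,0,0]]]'

```text
t: 50.0
tool_pos: [315.5, -343.8, 211.0]
tool_rot: [0.002, 0.746, 0.666, 0.005]
wrist_force: [0.1, 0.7, 0.4]
width: 93.0
```

```bash
python3 -c "
from h import *
to(317,-341.7,210,83.3)
print(onz('side',(224,357.5),35))"
```

```text
t 50.0 pos [ 315.5 -343.8  211. ] yaw 83.54 tray [-178.2 -451.8] F [0.1 0.7 0.4] w 93.0 j [-1.07  0.34  1.97  0.01  0.82 -2.54]
rows-units [ 0.07  0.1  -0.05] ('turn', np.float64(-0.0007))
[ 313.1549255  -339.35195584   35.        ]
```

Call:
send_rows --moves '[[[0.07,0.1,-0.2,0],[0,0,0,0],[0,0,0,0],[0,0,0,0],[0,0,0,0],[0,0,0,0],[0,0,0,0],[0,0,0,0]]]' --claw 0 --newtons 40

```text
t: 51.0
tool_pos: [317.4, -342.0, 208.1]
tool_rot: [0.003, 0.746, 0.666, 0.004]
wrist_force: [-1.0, 1.2, 1.1]
width: 17.6
```

Call:
send_rows --moves '[[[0,0,0,0],[0,0,0,0],[0,0,0,0],[0,0,0,0],[0,0,0,0],[0,0,0,0],[0,0,0,0],[0,0,0,0]]]'

```text
t: 52.0
tool_pos: [317.4, -341.7, 208.1]
tool_rot: [0.003, 0.746, 0.666, 0.005]
wrist_force: [0.2, 1.3, 0.7]
width: 13.5
```

```bash
python3 -c "
from h import *
st()"
```

```text
t 52.0 pos [ 317.4 -341.7  208.1] yaw 83.57 tray [-176.6 -449.6] F [0.2 1.3 0.7] w 13.5 j [-1.07  0.35  1.98  0.01  0.81 -2.53]
```

Call:
send_rows --moves '[[[0,0,0.3,0],[0,0,0.7,0],[0,0,1,0],[0,0,1,0],[0,0,1,0],[0,0,1,0],[0,0,1,0],[0,0,1,0]]]'

```text
t: 53.0
tool_pos: [316.4, -340.6, 356.2]
tool_rot: [0.003, 0.746, 0.666, 0.004]
wrist_force: [0.3, 0.3, -2.7]
width: 13.6
```

```bash
python3 -c "
from h import *
to(546,125,400,83.8)
grab('side','s19',(100,150,350,410),3)"
```

```text
t 53.0 pos [ 316.4 -340.6  356.2] yaw 83.57 tray [-177.7 -448.5] F [ 0.3  0.3 -2.7] w 13.6 j [-1.07  0.14  1.81  0.01  1.19 -2.53]
rows-units [11.48 23.28  2.19] ('turn', np.float64(0.0006))
```

View pics/s19.png

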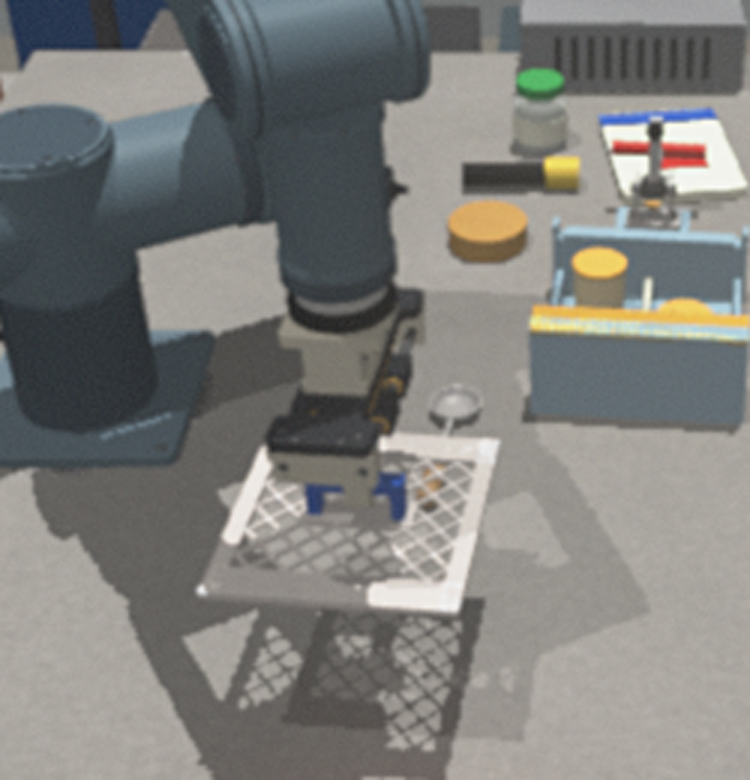

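Call:
send_rows --moves '[[[0.5,1,0.4,0],[0.5,1,0.4,0],[0.5,1,0.3,0],[0.5,1,0,0],[0.5,1,0,0],[0.5,1,0,0],[0.5,1,0,0],[0.5,1,0,0]]]'

```text
t: 54.05
tool_pos: [396.8, -176.4, 384.7]
tool_rot: [0.008, 0.747, 0.665, 0.003]
wrist_force: [0.6, -0.7, -1.0]
width: 14.0
```

Call:
send_rows --moves '[[[0.5,1,0,0],[0.5,1,0,0],[0.5,1,0,0],[0.5,1,0,0],[0.5,1,0,0],[0.5,1,0,0],[0.5,1,0,0],[0.5,1,0,0]]]'

```text
t: 55.05
tool_pos: [476.8, -9.9, 386.0]
tool_rot: [0.009, 0.747, 0.665, 0.003]
wrist_force: [0.2, 0.5, -1.6]
width: 13.6
```

```bash
python3 -c "
from h import *
to(545.2,114.1,370,83.87)"
```

```text
t 55.05 pos [476.8  -9.9 386. ] yaw 83.36 tray [ -53.5 -102.6] F [ 0.2  0.5 -1.6] w 13.6 j [-0.25  0.14  1.74 -0.    1.25 -1.71]
rows-units [ 3.42  6.2  -0.8 ] ('turn', np.float64(0.0014))
```

Call:
send_rows --moves '[[[0.55,1,0,0.0014],[0.55,1,0,0],[0.55,1,0,0],[0.55,1,0,0],[0.5,0.9,0,0],[0.4,0.7,0,0],[0.2,0.3,0,0],[0,0,0,0]]]'

```text
t: 56.05
tool_pos: [544.0, 113.8, 386.3]
tool_rot: [0.009, 0.743, 0.669, 0.002]
wrist_force: [0.6, 0.1, -1.8]
width: 13.7
```

```bash
python3 -c "
from h import *
to(545.2,114.1,330,83.87)"
```

```text
t 56.05 pos [544.  113.8 386.3] yaw 83.99 tray [ 0.  27.5] F [ 0.6  0.1 -1.8] w 13.7 j [ 0.01  0.28  1.56 -0.01  1.29 -1.45]
rows-units [ 0.06  0.02 -2.81] ('turn', np.float64(-0.0003))
```

Call:
send_rows --moves '[[[0.06,0.02,-0.7,0],[0,0,-0.9,0],[0,0,-0.9,0],[0,0,-0.9,0],[0,0,-0.5,0],[0,0,-0.2,0],[0,0,0,0],[0,0,0,0]]]'

```text
t: 57.05
tool_pos: [543.8, 110.9, 298.7]
tool_rot: [0.008, 0.744, 0.668, 0.001]
wrist_force: [-0.2, -0.1, -1.7]
width: 13.3
```

```bash
python3 -c "
from h import *
to(545.2,114.1,286,83.87)
grab('side','s20',(250,160,390,300),4);grab('top','t20',(210,180,370,310),5)"
```

```text
t 57.05 pos [543.8 110.9 298.7] yaw 83.76 tray [ 0.2 24.7] F [-0.2 -0.1 -1.7] w 13.3 j [ 0.    0.36  1.67 -0.01  1.1  -1.45]
rows-units [ 0.07  0.16 -0.64] ('turn', np.float64(0.0003))
```

View pics/s20.png

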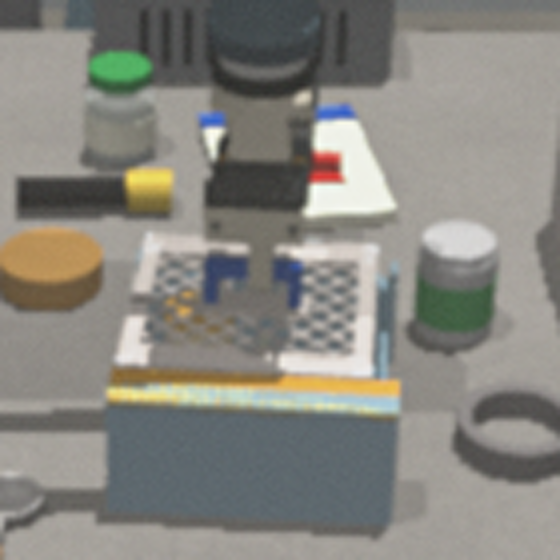

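View pics/t20.png

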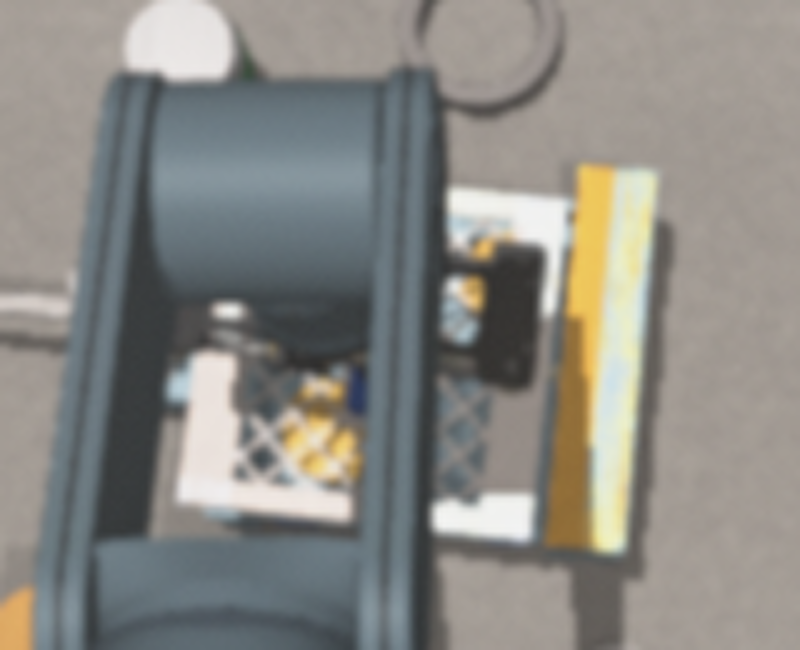

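```bash
python3 -c "
from h import *
for x in(-93,93):
  for y in (-95,95):
    p=[*tw(x,y+22.7),96.6]; s=proj('side',p);t=proj('top',p)
    print(x,y,'side crop',((s-[250,160])*4).round(0),'top crop',((t-[210,180])*5).round(0))"
```

```text
-93 -95 side crop [121. 361.] top crop [528. 528.]
-93 95 side crop [152. 229.] top crop [175. 490.]
93 -95 side crop [377. 376.] top crop [565. 190.]
93 95 side crop [383. 242.] top crop [221. 153.]
```

Call:
send_rows --moves '[[[0.2,0.1,-0.1,0.0003],[0,0,0,0],[0,0,0,0],[0,0,0,0],[0,0,0,0],[0,0,0,0],[0,0,0,0],[0,0,0,0]]]'

```text
t: 58.15
tool_pos: [548.3, 113.3, 297.5]
tool_rot: [0.009, 0.744, 0.668, 0.002]
wrist_force: [-0.3, -0.6, -2.3]
width: 13.7
```

Run:
```python
from h import *
s=st();
a=grab('side','s21',(270,205,370,265),8);b=grab('top','t21',(230,205,350,295),6)
y0=wt(s['tool_pos'])[1]-2; z=s['tool_pos'][2]-208.1+6
for im,n,o,k in((a,'side',(270,205),8),(b,'top',(230,205),6)):
  for dx in (-93,93):
    for dy in (-95,95):
      p=((proj(n,[*tw(dx,dy+y0),z])-o)*k).astype(int);cv2.drawMarker(im,tuple(int(v) for v in p),(0,0,255),0,12,1)
  cv2.imwrite(f'pics/m{n}.png',im)
```

```text
t 58.15 pos [548.3 113.3 297.5] yaw 83.9 tray [ 4.4 27.5] F [-0.3 -0.6 -2.3] w 13.7 j [ 0.01  0.37  1.66 -0.01  1.1  -1.45]
```

View pics/mside.png

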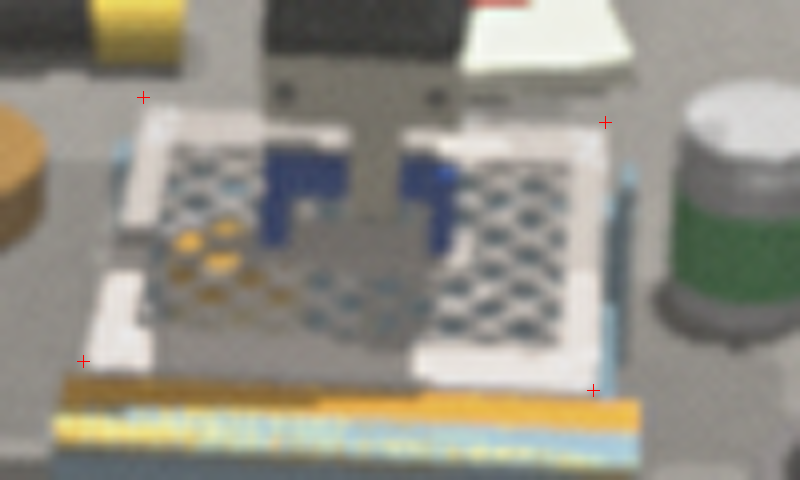

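View pics/mtop.png

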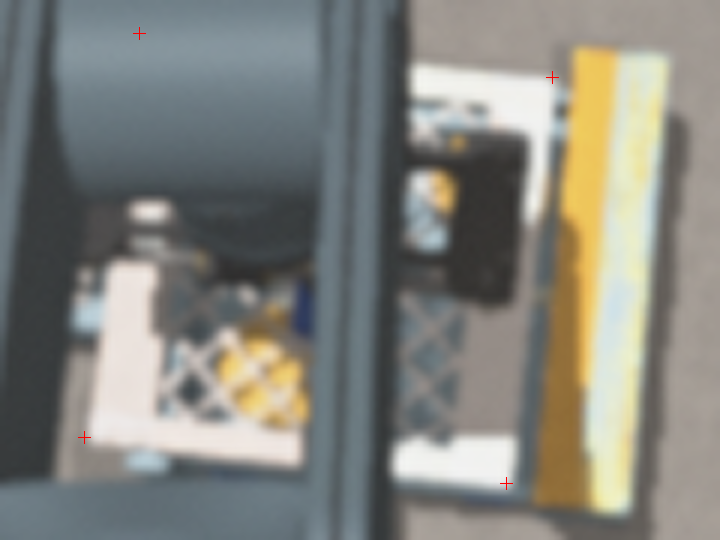

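Call:
send_rows --moves '[[[0,0,-0.2,0],[0,0,-0.15,0],[0,0,-0.1,0],[0,0,0,0],[0,0,0,0],[0,0,0,0],[0,0,0,0],[0,0,0,0]]]'

```text
t: 59.25
tool_pos: [548.3, 113.3, 287.8]
tool_rot: [0.009, 0.744, 0.668, 0.002]
wrist_force: [0.1, 0.3, -2.6]
width: 13.6
```

```bash
python3 -c "
from h import *
st()"
```

```text
t 59.25 pos [548.3 113.3 287.8] yaw 83.9 tray [ 4.4 27.5] F [ 0.1  0.3 -2.6] w 13.6 j [ 0.01  0.38  1.67 -0.01  1.08 -1.45]
```

Call:
send_rows --moves '[[[-0.03,-0.3,-0.04,0],[-0.04,-0.4,0,0],[-0.03,-0.3,0,0],[0,-0.1,0,0],[0,0,0,0],[0,0,0,0],[0,0,0,0],[0,0,0,0]]]'

```text
t: 60.25
tool_pos: [546.3, 89.6, 287.3]
tool_rot: [0.009, 0.744, 0.668, 0.002]
wrist_force: [0.7, -0.6, -1.3]
width: 14.1
```

Run:
```python
from h import *
s=st();
a=grab('side','s22',(270,205,370,265),8);b=grab('top','t22',(230,205,350,295),6)
```

```text
t 60.25 pos [546.3  89.6 287.3] yaw 83.87 tray [5.  3.7] F [ 0.7 -0.6 -1.3] w 14.1 j [-0.04  0.37  1.69 -0.01  1.07 -1.49]
```

View pics/s22.png

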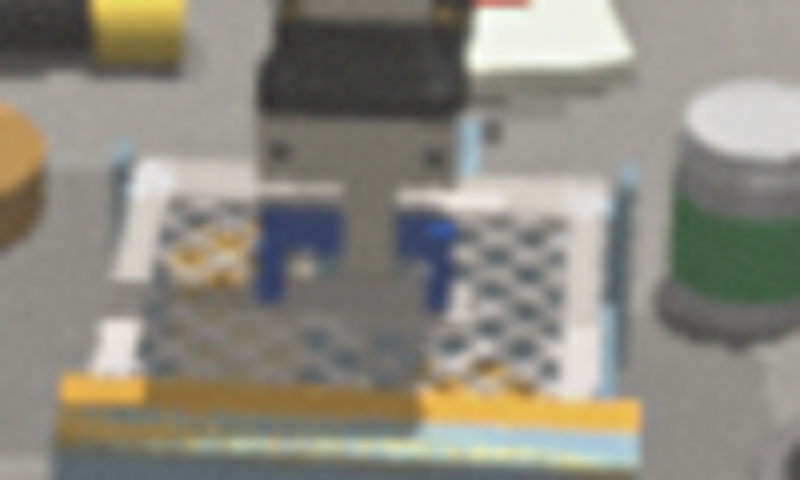

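View pics/t22.png

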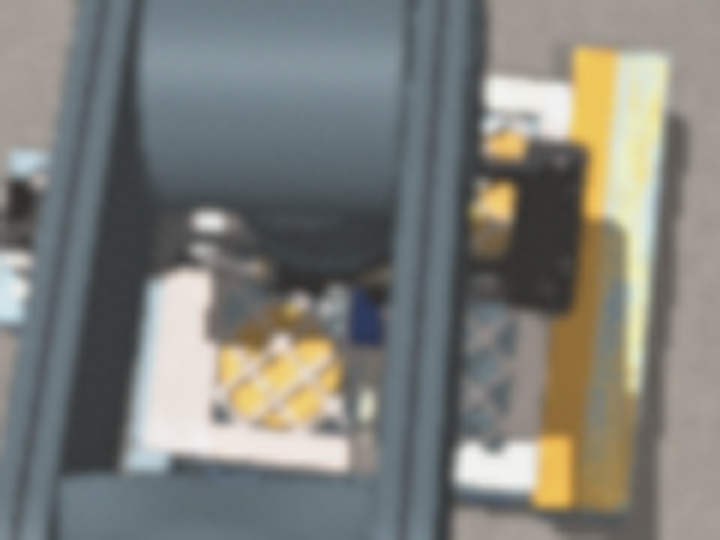

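Call:
send_rows --moves '[[[-0.02,-0.1,0,0],[0,-0.07,0,0],[0,0,0,0],[0,0,0,0],[0,0,0,0],[0,0,0,0],[0,0,0,0],[0,0,0,0]]]'

```text
t: 61.35
tool_pos: [545.8, 86.1, 287.2]
tool_rot: [0.009, 0.744, 0.668, 0.002]
wrist_force: [0.1, 0.6, -0.8]
width: 13.6
```

Run:
```python
from h import *
s=st()
```

```text
t 61.35 pos [545.8  86.1 287.2] yaw 83.87 tray [4.8 0.2] F [ 0.1  0.6 -0.8] w 13.6 j [-0.04  0.37  1.69 -0.01  1.07 -1.5 ]
```

Call:
send_rows --moves '[[[0,0,0,0],[0,0,0,0],[0,0,0,0],[0,0,0,0],[0,0,0,0],[0,0,0,0],[0,0,0.5,0],[0,0,1,0]]]' --claw 100

```text
t: 62.35
tool_pos: [545.7, 86.0, 317.9]
tool_rot: [0.009, 0.744, 0.668, 0.002]
wrist_force: [0.5, -0.7, 0.3]
width: 89.1
```

Call:
send_rows --moves '[[[0,0,1,0],[0,0,1,0],[0,0,1,0],[0,0,1,0],[0,0,0.7,0],[-0.3,1,0,0],[-0.3,1,0,0],[-0.3,1,0,0]]]'

```text
t: 63.35
tool_pos: [526.3, 148.7, 419.2]
tool_rot: [0.01, 0.745, 0.667, 0.003]
wrist_force: [-0.3, 0.3, 0.3]
width: 93.0
```

Run:
```python
from h import *
to(*tw(-35,283),400,83.87)
a=grab('side','s23',(250,160,390,300),4);b=grab('top','t23',(210,180,370,310),5)
```

```text
t 63.35 pos [526.3 148.7 419.2] yaw 83.73 tray [-21.3  60.4] F [-0.3  0.3  0.3] w 93.0 j [ 0.08  0.24  1.53 -0.01  1.36 -1.38]
rows-units [ 0.51 11.14 -0.96] ('turn', np.float64(0.0004))
```

View pics/s23.png

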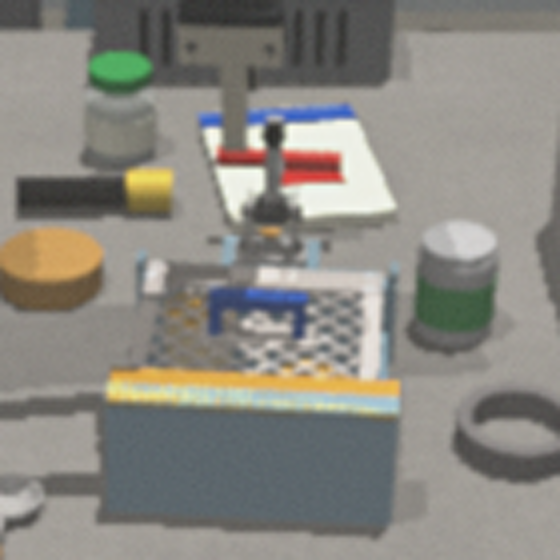

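View pics/t23.png

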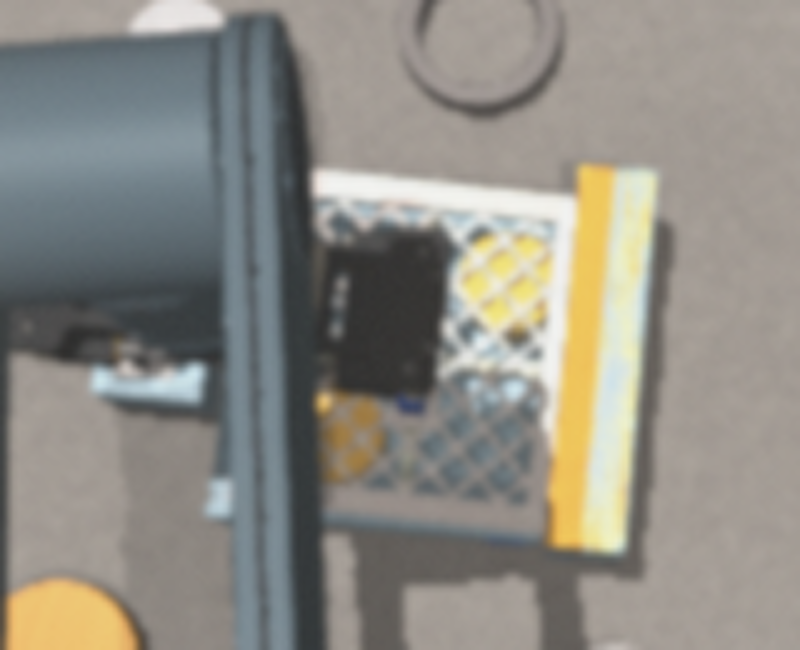

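Call:
send_rows --moves '[[[0.05,1,0,0],[0.05,1,0,0],[0.05,1,0,0],[0.05,1,0,0],[0.05,1,0,0],[0.05,1,0,0],[0.05,1,0,0],[0.03,1,0,0]]]'

```text
t: 64.45
tool_pos: [533.2, 318.9, 417.2]
tool_rot: [0.009, 0.744, 0.668, 0.002]
wrist_force: [0.5, -0.6, 0.2]
width: 93.0
```

Call:
send_rows --moves '[[[0,1,-0.2,0],[0,1,-0.6,0],[0,0.6,-0.9,0],[0,0,-0.9,0],[0,0,-0.9,0],[0,0,-0.5,0],[0,0,0,0],[0,0,0,0]]]'

```text
t: 65.45
tool_pos: [532.0, 377.0, 328.0]
tool_rot: [0.008, 0.743, 0.669, -0.001]
wrist_force: [0.6, 0.2, 0.3]
width: 93.4
```

Run:
```python
from h import *
to(534.5,373.5,247,83.87)
a=grab('side','s24',(250,100,390,280),4);b=grab('top','t24',(190,180,350,310),5)
```

```text
t 65.45 pos [532. 377. 328.] yaw 84.0 tray [-39.9 288. ] F [0.6 0.2 0.3] w 93.4 j [ 0.45  0.49  1.38 -0.02  1.27 -1.01]
rows-units [ 0.12 -0.17 -4.05] ('turn', np.float64(-0.0004))
```

View pics/s24.png

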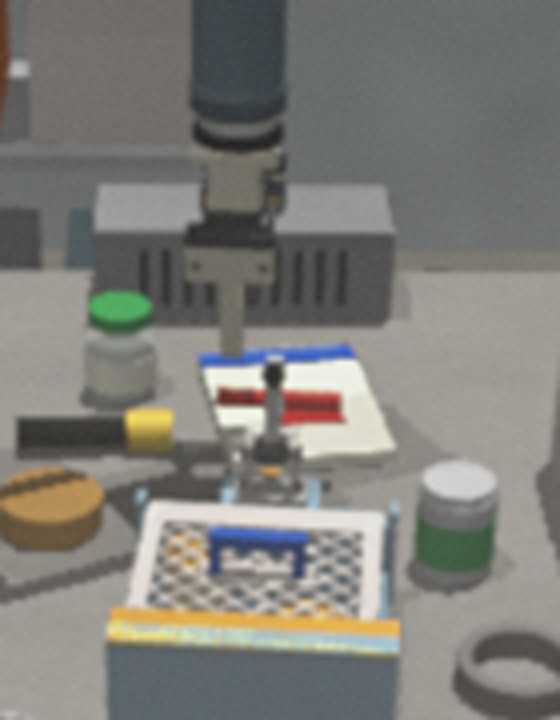

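View pics/t24.png

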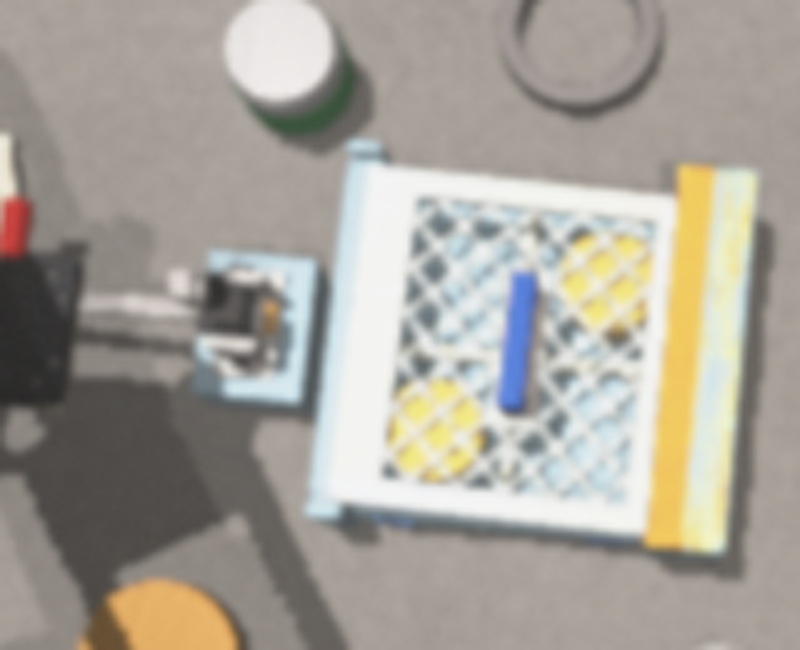

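Call:
send_rows --moves '[[[0.12,-0.15,-0.5,0],[0,0,-0.9,0],[0,0,-0.9,0],[0,0,-0.9,0],[0,0,-0.6,0],[0,0,-0.2,0],[0,0,0,0],[0,0,0,0]]]'

```text
t: 66.55
tool_pos: [534.6, 373.0, 243.2]
tool_rot: [0.009, 0.743, 0.669, -0.0]
wrist_force: [1.0, -0.2, 0.7]
width: 92.9
```

Call:
send_rows --moves '[[[0,0,0,0],[0,0,0,0],[0,0,0,0],[0,0,0,0],[0,0,0,0],[0,0,0,0],[0,0,0,0],[0,0,0,0]]]' --claw 0 --newtons 30

```text
t: 67.55
tool_pos: [535.0, 374.0, 245.0]
tool_rot: [0.008, 0.744, 0.669, 0.002]
wrist_force: [-0.0, 13.7, -5.6]
width: 17.5
```

Call:
send_rows --moves '[[[0,0,0,0],[0,0,0,0],[0,0,0,0],[0,0,0,0],[0,0,0,0],[0,0,0,0],[0,0,0,0],[0,0,0,0]]]'

```text
t: 68.55
tool_pos: [535.0, 374.2, 244.9]
tool_rot: [0.008, 0.743, 0.669, 0.002]
wrist_force: [0.9, 0.7, -1.3]
width: 17.4
```

Run:
```python
from h import *
s=st();p=wt(s['tool_pos']);z=s['tool_pos'][2]-167
print(np.arctan2(p[1]-148,z-102),np.hypot(p[1]-148,z-102))
a=grab('side','s25',(250,100,390,280),4)
```

```text
t 68.55 pos [535.  374.2 244.9] yaw 83.95 tray [-36.7 285.5] F [ 0.9  0.7 -1.3] w 17.4 j [ 0.44  0.57  1.47 -0.02  1.09 -1.01]
1.744003308860496 139.55629927454962
```

View pics/s25.png

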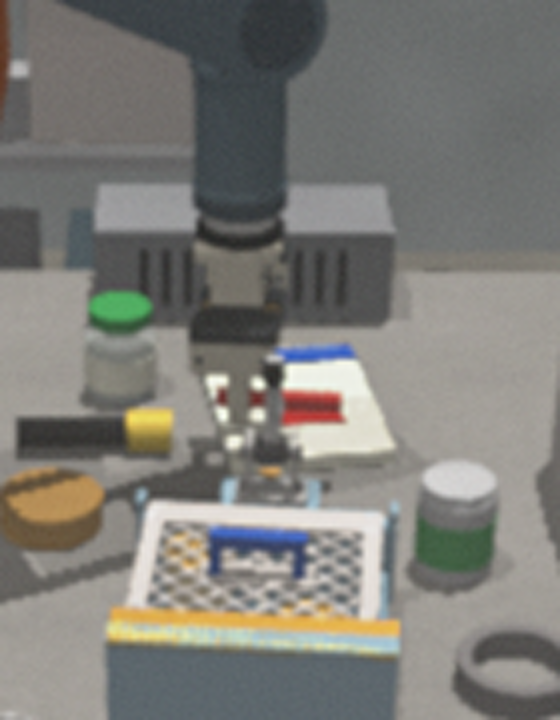

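Call:
send_rows --moves '[[[0,0.08,0.6,0],[0,0.01,0.65,0],[0,-0.06,0.65,0],[-0.01,-0.12,0.65,0],[-0.02,-0.18,0.63,0],[-0.03,-0.25,0.62,0],[-0.03,-0.31,0.6,0],[-0.04,-0.37,0.55,0]]]'

```text
t: 69.6
tool_pos: [532.3, 351.8, 351.1]
tool_rot: [0.007, 0.743, 0.669, 0.006]
wrist_force: [1.7, 4.5, -3.4]
width: 17.0
```

Run:
```python
from h import *
s=st();p=wt(s['tool_pos']);z=s['tool_pos'][2]-167
print(np.arctan2(p[1]-152,z-102),np.hypot(p[1]-152,z-102))
```

```text
t 69.6 pos [532.3 351.8 351.1] yaw 83.97 tray [-37. 263.] F [ 1.7  4.5 -3.4] w 17.0 j [ 0.41  0.45  1.39 -0.01  1.28 -1.05]
0.9338525287694569 138.07042738521395
```

Call:
send_rows --moves '[[[-0.05,-0.49,0.55,0],[-0.06,-0.55,0.5,0],[-0.06,-0.6,0.44,0],[-0.07,-0.64,0.37,0],[-0.07,-0.67,0.3,0],[-0.07,-0.68,0.22,0],[-0.06,-0.6,0.13,0],[0,0,0,0]]]'

```text
t: 70.6
tool_pos: [522.0, 262.7, 413.5]
tool_rot: [0.008, 0.743, 0.669, 0.013]
wrist_force: [0.0, 1.3, 5.0]
width: 16.9
```

Run:
```python
from h import *
s=st();p=wt(s['tool_pos']);z=s['tool_pos'][2]-167
print(np.arctan2(p[1]-152,z-102),np.hypot(p[1]-152,z-102))
```

```text
t 70.6 pos [522.  262.7 413.5] yaw 83.95 tray [-37.7 173.2] F [0.  1.3 5. ] w 16.9 j [ 0.28  0.31  1.45 -0.    1.36 -1.19]
0.14571256851141554 146.0922019308584
```

Call:
send_rows --moves '[[[-0.04,-0.4,-0.1,0],[-0.04,-0.4,-0.1,0],[-0.01,-0.1,-0.1,0],[0,0,0,0],[0,0,0,0],[0,0,0,0],[0,0,0,0],[0,0,0,0]]]'

```text
t: 71.6
tool_pos: [519.3, 242.1, 414.3]
tool_rot: [0.009, 0.744, 0.668, 0.014]
wrist_force: [-0.6, 1.1, 5.8]
width: 17.4
```

Run:
```python
from h import *
s=st();p=wt(s['tool_pos']);z=s['tool_pos'][2]-167
print(np.arctan2(p[1]-152,z-102),np.hypot(p[1]-152,z-102))
a=grab('side','s26',(250,60,390,240),4);b=grab('top','t26',(190,180,350,310),5)
```

```text
t 71.6 pos [519.3 242.1 414.3] yaw 83.89 tray [-38.2 152.5] F [-0.6  1.1  5.8] w 17.4 j [ 0.24  0.28  1.48 -0.    1.35 -1.22]
0.003247800220682132 145.30741507839213
```

View pics/s26.png

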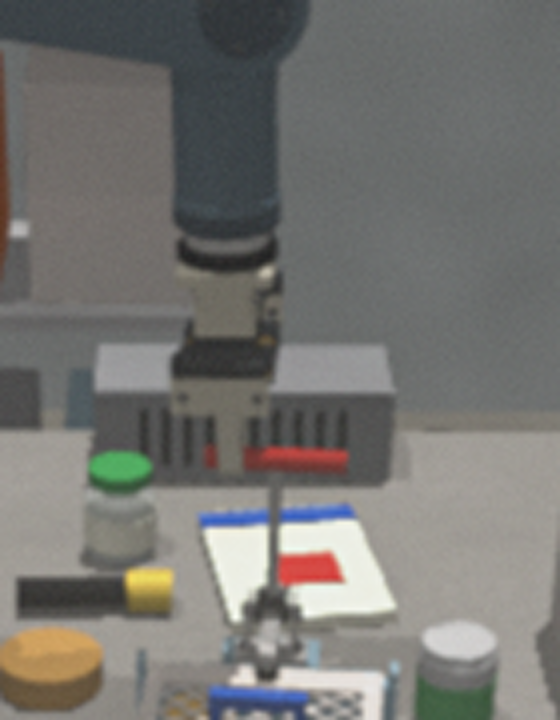

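Call:
send_rows --moves '[[[0,0,0,0],[0,0,0,0],[0,0,0,0],[0,0,0,0],[0,0,0,0],[0,0,0.4,0],[0,0,1,0],[0,0,1,0]]]' --claw 100

```text
t: 72.7
tool_pos: [518.3, 240.8, 459.2]
tool_rot: [0.008, 0.744, 0.668, 0.008]
wrist_force: [-0.7, -0.6, -0.1]
width: 90.8
```

Call:
send_rows --moves '[[[-0.5,0.5,1,0],[-1,1,0,0],[-1,1,0,0],[-1,1,0,0],[-1,1,0,0],[-1,1,0,0],[-1,1,0,0],[-1,1,0,0]]]'

```text
t: 73.7
tool_pos: [365.0, 393.4, 488.4]
tool_rot: [0.01, 0.745, 0.667, 0.014]
wrist_force: [0.8, 0.2, 0.9]
width: 93.1
```

Run:
```python
from h import *
st()
a=grab('side','s27',(250,160,390,300),4);b=grab('top','t27',(210,180,370,310),5)
```

```text
t 73.7 pos [365.  393.4 488.4] yaw 83.63 tray [-207.8  286.5] F [0.8 0.2 0.9] w 93.1 j [ 0.62  0.18  1.43 -0.02  1.5  -0.84]
```

View pics/s27.png

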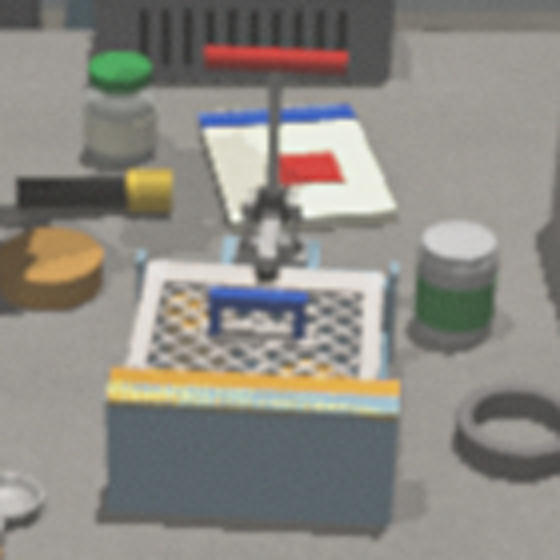

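View pics/t27.png

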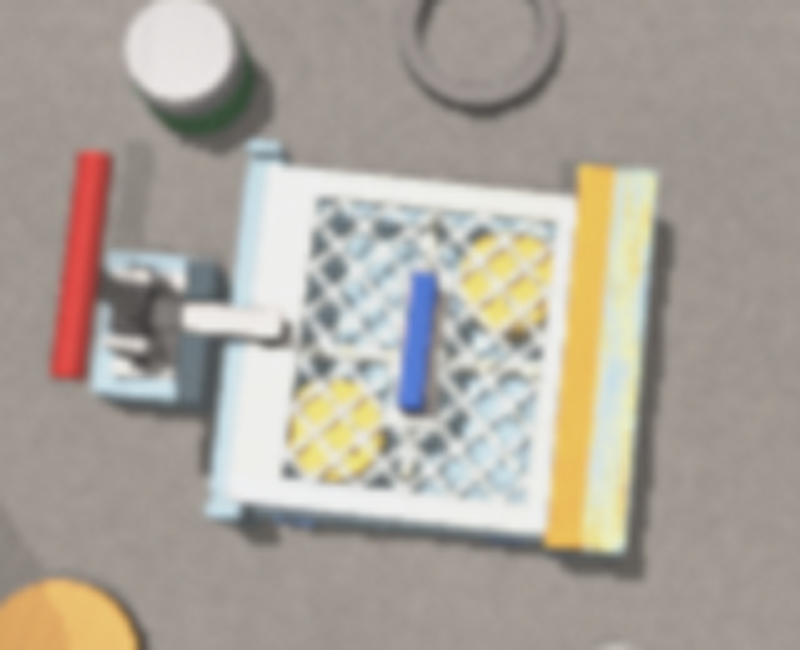

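Call:
send_rows --moves '[[[0,0,0,0],[0,0,0,0],[0,0,0,0],[0,0,0,0],[0,0,0,0],[0,0,0,0],[0,0,0,0],[0,0,0,0]]]'

```text
t: 74.8
tool_pos: [366.1, 392.4, 489.1]
tool_rot: [0.01, 0.745, 0.667, 0.014]
wrist_force: [1.2, 0.7, -0.1]
width: 92.8
```

Run:
```python
from h import *
from rig import close_job
a=grab('side','s28');b=grab('top','t28')
st(); print(close_job())
```

```text
t 74.9 pos [366.1 392.4 489.1] yaw 83.63 tray [-206.6  285.6] F [ 1.   0.1 -0.3] w 93.2 j [ 0.62  0.18  1.43 -0.02  1.5  -0.84]
the job is handed in; nothing more can be done
None
```

View pics/t28.png

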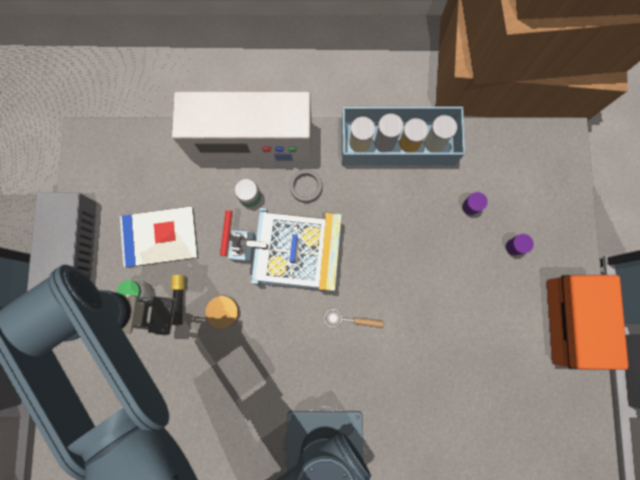

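The tray is restocked and the job is handed in at about 75 s; no verdict was reported.

**What I did:** I opened the clamp, slid the cover out from under the lip and set it aside. Only two cream cups were in the scene. One now stands in pocket1 and the other in pocket2. I then laid the cover back on, slid it home under the lip and swung the clamp shut. The two purple look-alikes were left alone.

**What the last pictures showed:**
- Both cups stand in their pockets under the cover, and the other objects look unmoved.
- The clamp bar and foot are at the same pixels as at the start, with the clamp arm on the cover.
- The cover lines up with its starting position, about 1–2 mm deeper under the lip, which is within tolerance.
- The gripper was clear of everything.

**What went less well:** while closing the clamp, the red bar slipped about 10 mm down in the gripper, but it still ended fully shut. I judged the foot's pressing force only from the pictures, since no sensor reads it.

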